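# Put the tape rolls away in the snap-shut tape case

## Robot

A 7-joint arm with a two-finger parallel gripper is mounted at the origin on the work surface. World frame = base frame: x ahead of the robot, y to its left, z up, the work surface at z = 0. Lengths are in m, angles in rad, forces in N, time in s.
With the tool pointing down it reaches from about 0.4 to 0.85 m from the base axis. Payload 10.4 kg.
Tool frame: the origin (TCP) lies at the very end of the fingers, on their centre line; the grasp point (between the pads) lies 19 mm behind it; z points along the fingers, y is the line along which they close (so a half turn about z gives the same grasp; the last joint's range is limited). The gripper opens to 85 mm and grips with 20 to 120 N. Pads are 22 mm wide; open, the fingers measure 114 mm over their backs; the gripper's body (76 mm by 85 mm) begins 54 mm behind the grasp point. The pads swing forward as they close: fully open they stand 13 mm farther back than shut.
Start: joints at [-1.193, 0.332, -0.065, 1.46, 0.022, 1.35, -0.088], TCP at [0.244, 0.575, 0.231] pointing down, gripper open.
Joint ranges: [-2.6, 2.6], [-0.5, 2.12], [-1.47, 1.34], [0.16, 2.42], [-1.27, 4.41], [0.06, 2.06], [-2.6, 2.6]. Speed limits (rad/s): [2.22, 2.22, 2.79, 2.79, 3.14, 3.14, 3.14].

## Interface

Orientations are given as a unit quaternion [x, y, z, w].
In Python, from workcell import * gives the robot as it stands. The module is installed in compiled form; this text tells all that it offers.
- The arm moves only by the tool carry_out, never from a script. Its argument "motion" is a list of rows, each an object with "xyz": the shift along the tool's x, y, z in m, a list of three; "angular": the turn, a rotation vector about the tool's x, y, z in degrees, a list of three. A call has 1 to 12 rows; each row is the pose to reach, as a shift and turn from the pose commanded when the call began, along the tool's axes at that moment; what a row does not reach only later rows make up. A row lasts 1/10 s, in which the tool goes at most 50 mm and 8.59 degrees, less where a joint would pass 70% of its speed; a pose out of reach is approached as far as the arm can. A call with a gripper value outside its range is refused whole. "hand" is the opening, from 0 (shut) to 1 (fully open), set as the call begins (left out, the last holds). The fingers move at their own pace and stop on an object; "grip_force" is the grip in N (left out, the last holds). Time passes only in rows, so rows that repeat a pose let the fingers close. It gives the time, the measured TCP pose, the force, the opening and the grip force at its end, in the units of the state.
- get_obs(): the state, without advancing time (a new reading comes with each control period).
- camera(name): name is "side" or "top" or "wrist"; returns a dict with "img" (420x560x3 uint8, red, green, blue), "fx", "fy", "cx", "cy" (pixels), "k1" (the pictures are not rectified: a ray, as slopes to the right and down, at radius r is drawn at 1 + k1 r^2 times it, then the intrinsics apply), "extrinsics" (4x4, takes a point from camera to world coordinates). Camera axes: x right, y up, looking along -z (the intrinsics and any distortion apply to the point x, -y, -z); pixel columns grow to the right and rows downward; lengths in m; the calibration is good to about 2 mm. A picture is of the moment at which its call begins. There is no depth.
- hand_in(): hands the job in; it is judged then, once.
The state is a dict: "clock": time; "joint_pos": joint angles; "joint_velocities": joint speeds; "tau": joint torques, N m; "position": TCP position; "ee_rot": TCP orientation; "ft_force": force on the tool from outside, world axes, zero at the start; "torque": the same for the moment, N m; "grip_width": opening from 0.0 (shut) to 1.0 (fully open); "grasp_force": force on a finger pad.
Only numpy, scipy, OpenCV 4.12 (cv2) and the standard library are available. Lean on these libraries where they do the work, as an engineer would, in place of code of your own. Each camera call takes 0.05 s, during which the arm holds its last target. There are 200 camera calls.

## Task

Put the loose rolls of tape on the desk away in the wooden tape case: its cover is snapped shut, so lever it up with the blade of the letter opener in the notch at the front, then swing it wide open, past upright. Slide every roll over the spindle inside, lay the letter opener back flat in its tray, and only then push the cover down until it clicks fully shut. Leave the mug, phone, calculator, stapler and pen cup where they are.

Things in the scene. Friction and masses are not known exactly. Their poses are not given: they have to be found in the camera images.
- case: Fixed open-topped light-wood box, 150 (x) by 170 (y) by 110 mm high, walls 5 mm, solid base: the inner floor is at z 36 mm, under a hinged cover. Origin: centre of its underside, on the desk. Its x axis points from the front wall (the one with the notch, at x = -75 mm) to the hinge (at x = +75 mm); z is up. It stands so that its front faces roughly to the robot's right (-y).
- notch (a point): Middle of the notch in the case's front wall, on the wall's outer face (case x -75, y 0, z 105.5 mm). The notch is 50 mm wide and 9 mm high, from z 101 mm up to the underside of the shut cover at 110 mm; it goes through the 5 mm wall, and behind it is free space above the spindle. The notch's lower edge can serve as fulcrum.
- spindle_top (a point): Tip of the upright aluminium spindle in the case (case x -5, y 0, z 93 mm). The spindle is 20 mm in diameter from the floor (z 36 mm) up to 84 mm and tapers to 10 mm over the last 9 mm. Up to three rolls stack on it.
- cover (a joint): Angle of the case's cover in rad: 0 shut (flush with the case's walls all round), 1.9 stop wide open, leaning back beyond upright. The cover is a medium-brown wooden plate 150 by 170 by 6 mm, about 0.25 kg. Its hinge is stiff (0.3 N m of friction), so it stays at any angle above 0.12 rad.
- cover_hinge (a point): Middle of the cover's hinge line, at the case's rear top edge (case x +75, y 0, z 110 mm, the height of the cover's underside). The hinge line runs along the case's y axis; the cover's front edge is 150 mm from it and swings up and over towards the case's +x.
- cover_edge (a point): Middle of the cover's front edge, on its upper (outer) face; moves with the cover. A sprung ball catch at one front corner holds the cover shut: about 7 N up at this edge pops it, the catch is passed at about 0.06 rad and free above 0.12 rad, and about 5 N down here clicks it in again (below 0.02 rad).
- opener: Letter opener, 190 mm long, 0.11 kg: dark wooden handle 100 x 24 x 22 mm (x from -95 to +5 mm) and a straight stiff steel blade 90 mm long, 18 mm wide (12 mm at the last 4 mm), 3 mm thick, at the handle's mid height (11 mm). Origin: middle of its length on the underside; x points to the blade's tip, z up. It starts lying in its tray.
- opener_tip (a point): Tip of the opener's blade (x +95, z 11 mm).
- opener_grip (a point): A good place to grip the opener's handle, across its 24 mm width (x -30, z 11 mm).
- tray: Fixed low grey plastic tray for the opener, 230 (x) by 130 (y) by 10 mm high, walls and floor 4 mm. Origin: centre of its underside; x along its length.
- roll1: Roll of tape, one of two or three alike lying flat on the desk: ring of 64 mm outer diameter, 28 mm bore, 20 mm high, 0.08 kg. Origin: centre of its underside, on its axis; z along the axis. None when absent.
- roll2: Roll of tape, one of two or three alike lying flat on the desk: ring of 64 mm outer diameter, 28 mm bore, 20 mm high, 0.08 kg. Origin: centre of its underside, on its axis; z along the axis. None when absent.
- roll3: Roll of tape, one of two or three alike lying flat on the desk: ring of 64 mm outer diameter, 28 mm bore, 20 mm high, 0.08 kg. Origin: centre of its underside, on its axis; z along the axis. None when absent.
- mug: Bystander: white mug, 80 mm in diameter, 92 mm high, with a handle. Origin: centre of its underside. Not to be moved.
- phone: Bystander: black phone lying flat, 72 x 148 x 9 mm. Origin: centre of its underside. Not to be moved.
- calculator: Bystander: grey calculator lying flat, 80 x 135 x 17 mm. Origin: centre of its underside. Not to be moved.
- stapler: Bystander: black stapler, 36 x 130 x 44 mm. Origin: centre of its underside. Not to be moved.
- pencup: Bystander: dark steel pen cup, 72 mm in diameter, pens up to 170 mm high. Origin: centre of its underside. Not to be moved.
There are look-alikes about, which are no part of the job. Leave any black look-alike of the roll2 alone.

How it is judged:
On the way, in this order (a step that is already met when the one before it is completed fails the run):
1. the cover is levered up off its catch with the opener's blade (value of joint cover above 0.14 rad and contact force between opener and cover above 0.2 N), for 0.1 s.
2. the cover stands wide open, past upright (value of joint cover above 1.6 rad), for 0.2 s.
3. every roll is on the spindle and the opener lies in its tray, the cover still open (horizontal distance between each of roll1, roll2, roll3 and spindle_top below 0.007 m and z of roll1 in the frame of case between 0.03 and 0.1 m and angle between the z axis of each of roll1, roll2, roll3 and the z axis of case, either way round below 0.15 rad and linear speed of each of roll1, roll2, roll3, opener below 0.03 m/s and z of roll2 in the frame of case between 0.03 and 0.1 m and z of roll3 in the frame of case between 0.03 and 0.1 m and x of opener in the frame of tray between -0.04 and 0.04 m and y of opener in the frame of tray between -0.055 and 0.055 m and z of opener in the frame of tray below 0.028 m and angle between the x axis of opener and the x axis of tray, either way round below 0.4 rad and angle between the z axis of opener and the z axis of tray, either way round below 0.15 rad and value of joint cover above 1 rad), for 0.2 s.
At the end, for the whole second after the job is handed in: Every roll present is on the spindle inside the case (within 7 mm of its axis, lying flat, below the spindle's tip), the opener lies flat and at rest within its tray, and the cover is clicked shut (below 0.03 rad) (horizontal distance between each of roll1, roll2, roll3 and spindle_top below 0.007 m and z of roll1 in the frame of case between 0.03 and 0.1 m and angle between the z axis of each of roll1, roll2, roll3 and the z axis of case, either way round below 0.15 rad and linear speed of each of roll1, roll2, roll3, opener below 0.03 m/s and z of roll2 in the frame of case between 0.03 and 0.1 m and z of roll3 in the frame of case between 0.03 and 0.1 m and x of opener in the frame of tray between -0.04 and 0.04 m and y of opener in the frame of tray between -0.055 and 0.055 m and z of opener in the frame of tray below 0.028 m and angle between the x axis of opener and the x axis of tray, either way round below 0.4 rad and angle between the z axis of opener and the z axis of tray, either way round below 0.15 rad and value of joint cover below 0.03 rad); the robot touches nothing.
It fails at once if the white mug is moved more than 3 cm (distance of mug from where it was at the start of the episode above 0.03 m).
It fails at once if the phone is moved more than 3 cm (distance of phone from where it was at the start of the episode above 0.03 m).
It fails at once if the calculator is moved more than 3 cm (distance of calculator from where it was at the start of the episode above 0.03 m).
It fails at once if the stapler is moved more than 3 cm (distance of stapler from where it was at the start of the episode above 0.03 m).
It fails at once if the pen cup is moved more than 3 cm (distance of pencup from where it was at the start of the episode above 0.03 m).
Of roll1, roll2, roll3 only 2 to 3 are there at a start; the rules pass over those that are not, and their reading is None.
At some moment in a run one of roll1, roll2, roll3, opener may be knocked a few centimetres aside while the robot is not near it.
It also fails if it takes over 210 s, if anything falls off the work surface, if the arm or the gripper's body presses on something with over 40 N, if the wrist force passes 120 N, or if a joint passes its speed limit or range.

## Working session

There is one attempt and no reset: what is moved stays moved. The work goes in short steps, Python scripts to look and compute and a tool call to move; the robot and the scene stay as the last step left them, time stands still between calls to the robot, and variables do not carry over. Pictures are saved under pics/ and viewed, at most 14 in all, crops included, and the job is handed in when it is done.

Besides the shell and the picture viewer there is one more tool, called after "Call:" in YAML: its name, and indented under it one key for each argument. carry_out: Moves the arm, as the interface text tells. Its arguments: {"type":"object","properties":{"motion":{"type":"array"},"hand":{"type":"number"},"grip_force":{"type":"number"}},"required":["motion"]}

```bash
mkdir -p pics; cat > h.py <<'E'
from workcell import *
import numpy as np, cv2
from scipy.spatial.transform import Rotation as R
def snap(n,f):
    c=camera(n); cv2.imwrite('pics/'+f,c['img'][:,:,::-1]); np.save('pics/'+f+'.npy',c,allow_pickle=True); return c
def load(f): return np.load('pics/'+f+'.npy',allow_pickle=True).item()
def pix2w(c,uv,z):
    """pixels -> world points at height z"""
    uv=np.atleast_2d(uv).astype(float)
    s=np.c_[(uv[:,0]-c['cx'])/c['fx'],(uv[:,1]-c['cy'])/c['fy']]; d=s.copy()
    for _ in range(20): s=d/(1+c['k1']*(s**2).sum(1,keepdims=True))
    E=np.array(c['extrinsics']); r=np.c_[s[:,0],-s[:,1],-np.ones(len(s))]@E[:3,:3].T
    return E[:3,3]+r*((z-E[2,3])/r[:,2])[:,None]
def w2pix(c,P):
    E=np.array(c['extrinsics']); p=(np.atleast_2d(P)-E[:3,3])@E[:3,:3]
    s=np.c_[p[:,0]/-p[:,2],-p[:,1]/-p[:,2]]; s=s*(1+c['k1']*(s**2).sum(1,keepdims=True))
    return np.c_[s[:,0]*c['fx']+c['cx'],s[:,1]*c['fy']+c['cy']]
def rel(target,Rt=None):
    """shift in tool axes, and rotvec deg, from the current measured pose"""
    o=get_obs(); q=R.from_quat(o['ee_rot'])
    return q.inv().apply(np.array(target)-o['position']), (None if Rt is None else np.degrees((q.inv()*Rt).as_rotvec()))
E
python3 - <<'E'
from h import *
for n in('top','side','wrist'):
    c=snap(n,n+'0.png'); print(n,c['fx'],c['k1'],np.round(c['extrinsics'],3).tolist())
o=get_obs(); print(o)
a=[cv2.imread(f'pics/{n}0.png') for n in('top','side')]
E
```

```text
top 400.61906052500376 -0.1164526330693628 [[-0.016, 0.992, -0.122, 0.41], [-1.0, -0.015, 0.008, -0.063], [0.006, 0.122, 0.992, 1.096], [0.0, 0.0, 0.0, 1.0]]
side 423.403655174447 -0.07869990957549755 [[0.986, 0.107, -0.126, 0.346], [-0.165, 0.593, -0.788, -1.066], [-0.01, 0.798, 0.603, 0.854], [0.0, 0.0, 0.0, 1.0]]
wrist 336.27343449895795 0.004315725224339523 [[0.39, -0.874, -0.291, 0.169], [0.921, 0.369, 0.125, 0.607], [-0.002, -0.316, 0.949, 0.372], [0.0, 0.0, 0.0, 1.0]]
{'clock': 0.15, 'joint_pos': array([-1.19258162,  0.33271965, -0.06470759,  1.46067528,  0.0216078 ,
        1.34990461, -0.08851232]), 'joint_velocities': array([ 1.16415780e-04, -1.83150267e-03,  2.36676319e-04, -3.95023329e-03,
        3.66216435e-06,  2.75213361e-03,  5.65280404e-04]), 'tau': array([ 8.45617033e-04, -6.25828958e+01,  4.92394064e-02, -3.91845453e+01,
        1.63182942e-02,  7.56224996e-03,  5.03003412e-05]), 'position': array([0.243753  , 0.5752327 , 0.23073804]), 'ee_rot': array([ 1.99062673e-01,  9.79986631e-01, -4.99595329e-04, -7.79509531e-05]), 'ft_force': array([ 0.49887549, -0.66872627, -0.76310993]), 'torque': array([-0.01822514, -0.03021348, -0.06803903]), 'grasp_force': 0.0, 'grip_width': 1.0006510457905962}
```

View pics/top0.png

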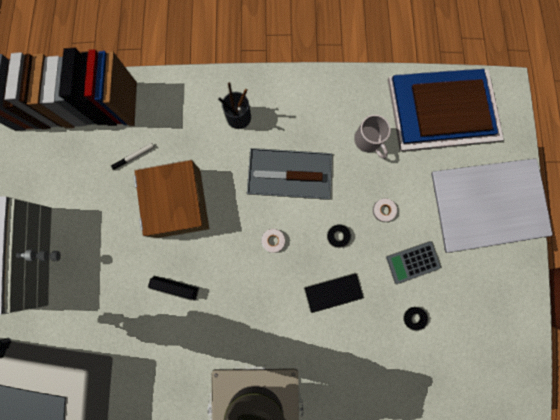

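View pics/side0.png

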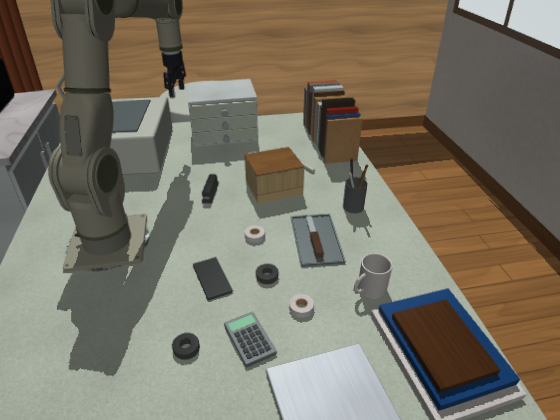

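The top picture shows the case at (172,198), the tray with the opener at (290,174, blade to the left), white rolls at (273,240) and (386,210), and black rings at (339,236) and (415,318). The white rings with brown cores fit "roll"; the black ones are the look-alikes to leave. I'll confirm this in one enlarged crop.

```bash
python3 - <<'E'
import cv2
i=cv2.imread('pics/top0.png'); cv2.imwrite('pics/c1.png',cv2.resize(i[130:270,125:415],None,fx=2.75,fy=2.75,interpolation=cv2.INTER_CUBIC))
E
```

```text
(no output)
```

View pics/c1.png

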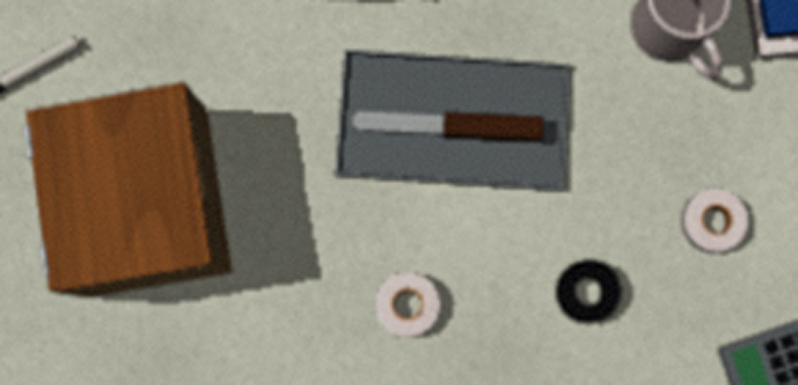

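```bash
python3 - <<'E'
from h import *
c=load('top0.png'); f=lambda p:np.array(p)/2.75+[125,130]
cov=pix2w(c,f([(28,111),(185,83),(210,262),(51,291)]),.116); tr=pix2w(c,f([(346,52),(573,66),(570,190),(338,176)]),.01)
op=pix2w(c,f([(352,120)]),.0165); hd=pix2w(c,f([(444,123),(543,129)]),.026)
img=c['img'].astype(int); w=((img.min(2)>135)&(img.max(2)-img.min(2)<60)).astype(np.uint8)
for n,k in(('cov',cov),('tray',tr),('tip',op),('hd',hd)):
    print(n,np.round(k,4).tolist(),np.round(np.linalg.norm(np.diff(np.r_[k,k[:1]],axis=0),axis=1),3), k.mean(0).round(4))
print('rolls',pix2w(c,f([(408,304),(717,220)]),.02).round(4), pix2w(c,f([(408-32,304),(408+33,304)]),.02).round(4))
s=load('side0.png')
for n,P in (('cov',cov),('tray',tr),('tip',op),('hd',hd)): print(n,w2pix(s,P).round(0).tolist())
# mug etc
print('mug,pencup',pix2w(c,[(375,130),(237,108)],.09).round(3), 'stapl',pix2w(c,[(174,288)],.04).round(3),pix2w(c,[(413,262)],.017))
E
```

```text
cov [[0.6355, 0.2905, 0.116], [0.6586, 0.1444, 0.116], [0.494, 0.1197, 0.116], [0.4697, 0.2642, 0.116]] [0.148 0.166 0.147 0.168] [0.5644 0.2047 0.116 ]
tray [[0.7148, 0.003, 0.01], [0.6972, -0.2272, 0.01], [0.5699, -0.2198, 0.01], [0.5874, 0.0117, 0.01]] [0.231 0.127 0.232 0.128] [ 0.6424 -0.1081  0.01  ]
tip [[0.6428, -0.003, 0.0165]] [0.] [ 0.6428 -0.003   0.0165]
hd [[0.6364, -0.0946, 0.026], [0.6291, -0.1926, 0.026]] [0.098 0.098] [ 0.6327 -0.1436  0.026 ]
rolls [[ 0.4584 -0.0564  0.02  ]
 [ 0.5364 -0.3645  0.02  ]] [[ 0.4589 -0.0252  0.02  ]
 [ 0.4579 -0.0886  0.02  ]]
cov [[289.0, 147.0], [304.0, 166.0], [257.0, 174.0], [245.0, 154.0]]
tray [[329.0, 214.0], [345.0, 262.0], [301.0, 266.0], [291.0, 216.0]]
tip [[309.0, 216.0]]
hd [[314.0, 231.0], [320.0, 253.0]]
mug,pencup [[ 0.74  -0.328  0.09 ]
 [ 0.804  0.034  0.09 ]] stapl [[0.336 0.206 0.04 ]] [[ 0.39332895 -0.43471135  0.017     ]]
```

```bash
cat >> h.py <<'E'
def down(yaw,tilt=0):
    """tool pointing down with y axis (closing) at world yaw deg (nearest half turn to now); tilt deg about world axis at 'yaw'"""
    o=get_obs(); q=R.from_quat(o['ee_rot']); best=None
    for k in(0,180):
        a=np.radians(yaw+k); y=np.array([np.cos(a),np.sin(a),0]); z=np.array([0,0,-1.]); x=np.cross(y,z)
        r=R.from_matrix(np.c_[x,y,z])
        if tilt: r=R.from_rotvec(np.radians(tilt)*np.array([np.cos(np.radians(yaw)),np.sin(np.radians(yaw)),0]))*r
        m=(q.inv()*r).magnitude()
        if best is None or m<best[0]: best=(m,r)
    return best[1]
def go(t,yaw,tilt=0):
    s,a=rel(t,down(yaw,tilt)); print('xyz',s.round(4).tolist(),'ang',a.round(2).tolist())
def st():
    o=get_obs(); print(round(o['clock'],2),o['position'].round(4),R.from_quat(o['ee_rot']).as_matrix().round(3).tolist(),'w',round(o['grip_width'],3),'gf',round(o['grasp_force'],1),'F',o['ft_force'].round(1),'q',o['joint_pos'].round(2))
E
python3 - <<'E'
from h import *
st(); go([.6338,-.128,.20],-4.1)
E
```

```text
0.15 [0.2438 0.5752 0.2307] [[-0.921, 0.39, -0.0], [0.39, 0.921, -0.001], [-0.0, -0.001, -1.0]] w 1.001 gf 0.0 F [ 0.5 -0.7 -0.8] q [-1.19  0.33 -0.06  1.46  0.02  1.35 -0.09]
xyz [-0.6335, -0.4953, 0.0313] ang [-0.05, 0.04, 71.14]
```

Call:
carry_out:
  motion:
    - {"xyz":[-0.6335,-0.4953,0],"angular":[0,0,71.1]}
    - {"xyz":[-0.6335,-0.4953,0],"angular":[0,0,71.1]}
    - {"xyz":[-0.6335,-0.4953,0],"angular":[0,0,71.1]}
    - {"xyz":[-0.6335,-0.4953,0],"angular":[0,0,71.1]}
    - {"xyz":[-0.6335,-0.4953,0],"angular":[0,0,71.1]}
    - {"xyz":[-0.6335,-0.4953,0],"angular":[0,0,71.1]}
    - {"xyz":[-0.6335,-0.4953,0],"angular":[0,0,71.1]}
    - {"xyz":[-0.6335,-0.4953,0],"angular":[0,0,71.1]}
    - {"xyz":[-0.6335,-0.4953,0],"angular":[0,0,71.1]}
    - {"xyz":[-0.6335,-0.4953,0],"angular":[0,0,71.1]}
    - {"xyz":[-0.6335,-0.4953,0],"angular":[0,0,71.1]}
    - {"xyz":[-0.6335,-0.4953,0],"angular":[0,0,71.1]}
  hand: 0.6

```text
clock: 1.35
position: [0.5354, 0.0489, 0.2314]
ee_rot: [0.732, 0.682, 0.0, -0.0]
ft_force: [0.5, 1.3, -0.4]
grip_width: 0.599
grasp_force: 0.0
```

```bash
python3 - <<'E'
from h import *
st(); go([.6338,-.128,.20],-4.1)
E
```

```text
1.35 [0.5354 0.0489 0.2314] [[0.071, 0.998, 0.0], [0.998, -0.071, 0.0], [0.0, 0.0, -1.0]] w 0.599 gf 0.0 F [ 0.5  1.3 -0.4] q [-0.61  0.14  0.48  1.72 -0.07  1.3  -0.19]
xyz [-0.1695, 0.1106, 0.0314] ang [0.02, -0.02, 0.05]
```

Call:
carry_out:
  motion:
    - {"xyz":[-0.1695,0.1106,0.031],"angular":[0,0,0]}
    - {"xyz":[-0.1695,0.1106,0.031],"angular":[0,0,0]}
    - {"xyz":[-0.1695,0.1106,0.031],"angular":[0,0,0]}
    - {"xyz":[-0.1695,0.1106,0.031],"angular":[0,0,0]}
    - {"xyz":[-0.1695,0.1106,0.031],"angular":[0,0,0]}
    - {"xyz":[-0.1695,0.1106,0.031],"angular":[0,0,0]}
    - {"xyz":[-0.1695,0.1106,0.031],"angular":[0,0,0]}

```text
clock: 2.05
position: [0.6331, -0.1248, 0.2001]
ee_rot: [0.731, 0.682, 0.0, -0.0]
ft_force: [0.4, 0.2, 0.2]
grip_width: 0.599
grasp_force: 0.0
```

```bash
python3 - <<'E'
from h import *
c=snap('wrist','w1.png'); st(); go([.6338,-.128,.20],-4.1)
print(w2pix(c,[[.6364,-.0946,.026],[.6291,-.1926,.026],[.6428,-.003,.0165]]).round(1))
E
```

```text
2.1 [ 0.6332 -0.1243  0.2005] [[0.069, 0.998, 0.0], [0.998, -0.069, 0.001], [0.001, 0.0, -1.0]] w 0.601 gf 0.0 F [-0.5  0.2 -0.6] q [-0.3   0.43  0.58  1.47 -0.24  1.31  0.23]
xyz [-0.0036, 0.0009, 0.0005] ang [0.01, -0.06, 0.15]
[[283.4 159.2]
 [282.8 254.6]
 [283.6  52.7]]
```

View pics/w1.png

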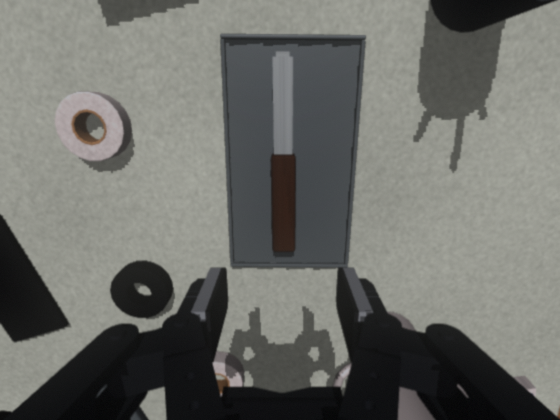

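Call:
carry_out:
  motion:
    - {"xyz":[-0.0035,0.001,0.1],"angular":[0,0,0]}
    - {"xyz":[-0.0035,0.001,0.17],"angular":[0,0,0]}
    - {"xyz":[-0.0035,0.001,0.17],"angular":[0,0,0]}
    - {"xyz":[-0.0035,0.001,0.19],"angular":[0,0,0]}
    - {"xyz":[-0.0035,0.001,0.191],"angular":[0,0,0]}
    - {"xyz":[-0.0035,0.001,0.192],"angular":[0,0,0]}
    - {"xyz":[-0.0035,0.001,0.192],"angular":[0,0,0]}
    - {"xyz":[-0.0035,0.001,0.192],"angular":[0,0,0]}
    - {"xyz":[-0.0035,0.001,0.192],"angular":[0,0,0]}

```text
clock: 3.0
position: [0.635, -0.1297, 0.0102]
ee_rot: [0.732, 0.682, 0.001, 0.001]
ft_force: [-0.5, 0.4, 0.1]
grip_width: 0.599
grasp_force: 0.0
```

Call:
carry_out:
  motion:
    - {"xyz":[0,0,0],"angular":[0,0,0]}
    - {"xyz":[0,0,0],"angular":[0,0,0]}
    - {"xyz":[0,0,0],"angular":[0,0,0]}
    - {"xyz":[0,0,0],"angular":[0,0,0]}
    - {"xyz":[0,0,0],"angular":[0,0,0]}
    - {"xyz":[0,0,0],"angular":[0,0,0]}
    - {"xyz":[0,0,0],"angular":[0,0,0]}
    - {"xyz":[0,0,0],"angular":[0,0,0]}
  hand: 0.0
  grip_force: 100

```text
clock: 3.8
position: [0.6344, -0.1297, 0.0092]
ee_rot: [0.732, 0.682, 0.0, 0.0]
ft_force: [-2.1, 0.2, 5.3]
grip_width: 0.248
grasp_force: 98.9
```

```bash
python3 - <<'E'
from h import *
st()
E
```

```text
3.8 [ 0.6344 -0.1297  0.0092] [[0.071, 0.997, 0.001], [0.997, -0.071, 0.0], [0.0, 0.001, -1.0]] w 0.248 gf 98.9 F [-2.1  0.2  5.3] q [-0.24  0.63  0.5   1.63 -0.35  0.97  0.31]
```

Call:
carry_out:
  motion:
    - {"xyz":[0,0,-0.03],"angular":[0,0,0]}
    - {"xyz":[0,0,-0.08],"angular":[0,0,0]}
    - {"xyz":[0,0,-0.13],"angular":[0,0,0]}
    - {"xyz":[0,0,-0.17],"angular":[0,0,0]}
    - {"xyz":[0,0,-0.17],"angular":[0,0,0]}
    - {"xyz":[0,0,-0.17],"angular":[0,0,0]}
    - {"xyz":[0,0,-0.17],"angular":[0,0,0]}
    - {"xyz":[0,0,-0.17],"angular":[0,0,0]}

```text
clock: 4.6
position: [0.6331, -0.1294, 0.1765]
ee_rot: [0.732, 0.682, -0.001, -0.001]
ft_force: [-0.5, 1.0, -1.0]
grip_width: 0.254
grasp_force: 98.3
```

```bash
python3 - <<'E'
from h import *
st(); a=snap('wrist','w2.png')['img'];b=snap('side','s2.png')['img']
cv2.imwrite('pics/w2c.png',np.hstack([a[:,130:430],cv2.resize(b[100:300,200:400],(420,420),interpolation=cv2.INTER_CUBIC)])[:,:,::-1])
E
```

```text
4.6 [ 0.6331 -0.1294  0.1765] [[0.071, 0.997, -0.003], [0.997, -0.071, 0.0], [0.0, -0.003, -1.0]] w 0.254 gf 98.3 F [-0.5  1.  -1. ] q [-0.3   0.45  0.58  1.5  -0.25  1.27  0.24]
```

View pics/w2c.png

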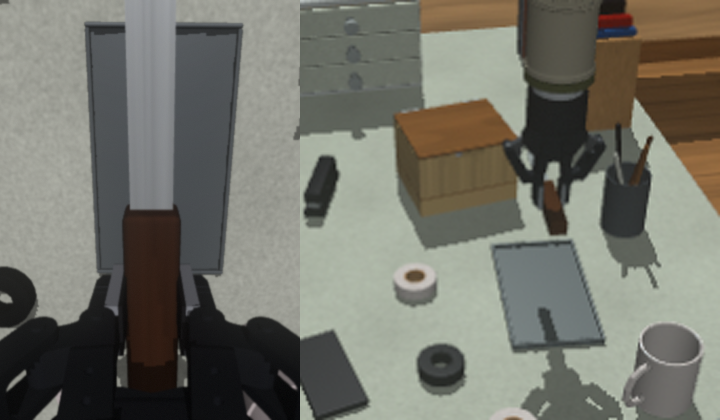

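```bash
python3 - <<'E'
from h import *
c=load('w2.png'); o=get_obs(); q=R.from_quat(o['ee_rot']); T=lambda x,y,z:q.apply([x,y,-z])+o['position']
d=.1267-.09
print(w2pix(c,[T(d,-.012,.0168),T(d,.012,.0168),T(d,0,.0168)]).round(1))
for dz in(-.002,0,.002): print(dz,w2pix(c,[T(d,0,.0168+dz)]).round(1), w2pix(c,[T(.08,-.009,.0073+dz),T(.08,.009,.0073+dz)]).round(1).tolist())
t=snap('top','t2.png'); print('top tip',w2pix(t,[T(.1267,0,.0073)]))
g=t['img'];u,v=w2pix(t,[T(.09,0,.0073)])[0].astype(int); cv2.imwrite('pics/t2c.png',cv2.resize(g[v-50:v+50,u-80:u+80],None,fx=5,fy=5,interpolation=cv2.INTER_CUBIC)[:,:,::-1]); print(u,v)
E
```

```text
[[252.7 222.6]
 [313.9 222.7]
 [283.3 222.7]]
-0.002 [[283.3 220.9]] [[259.9, 106.2], [306.9, 106.2]]
0 [[283.3 222.7]] [[259.6, 106.3], [307.2, 106.3]]
0.002 [[283.3 224.4]] [[259.2, 106.3], [307.6, 106.4]]
top tip [[249.00476559 158.69309579]]
264 159
```

View pics/t2c.png

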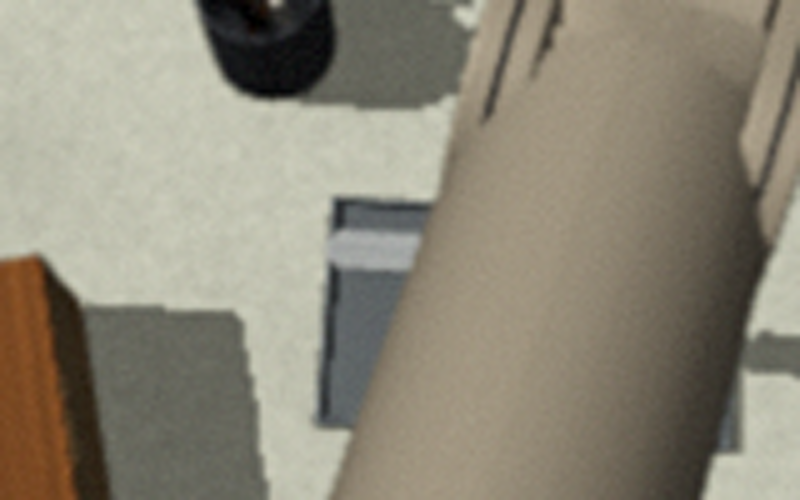

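```bash
python3 - <<'E'
from h import *
st(); go([.5982,-.0094,.14],9)
E
```

```text
4.75 [ 0.6335 -0.1296  0.1773] [[0.071, 0.997, -0.002], [0.997, -0.071, 0.0], [-0.0, -0.002, -1.0]] w 0.26 gf 98.3 F [ 0.3  0.4 -1. ] q [-0.3   0.45  0.58  1.5  -0.25  1.27  0.24]
xyz [0.1174, -0.0437, 0.0373] ang [-0.09, -0.01, -13.07]
```

Call:
carry_out:
  motion:
    - {"xyz":[0.04,-0.015,0.0],"angular":[0,0,-6]}
    - {"xyz":[0.08,-0.03,0.0],"angular":[0,0,-13]}
    - {"xyz":[0.1174,-0.0437,0.037],"angular":[0,0,-13.1]}
    - {"xyz":[0.1174,-0.0437,0.037],"angular":[0,0,-13.1]}
    - {"xyz":[0.1174,-0.0437,0.037],"angular":[0,0,-13.1]}
    - {"xyz":[0.1174,-0.0437,0.037],"angular":[0,0,-13.1]}
    - {"xyz":[0.1174,-0.0437,0.037],"angular":[0,0,-13.1]}
    - {"xyz":[0.1174,-0.0437,0.037],"angular":[0,0,-13.1]}

```text
clock: 5.55
position: [0.5992, -0.0108, 0.1419]
ee_rot: [0.65, 0.76, 0.0, 0.0]
ft_force: [-0.1, 0.1, -0.7]
grip_width: 0.254
grasp_force: 98.4
```

```bash
python3 - <<'E'
from h import *
st(); go([.5982,-.0094,.0997],9)
E
```

```text
5.55 [ 0.5992 -0.0108  0.1419] [[-0.155, 0.988, 0.001], [0.988, 0.155, -0.0], [-0.0, 0.001, -1.0]] w 0.254 gf 98.4 F [-0.1  0.1 -0.7] q [-0.46  0.36  0.5   1.67 -0.19  1.16  0.24]
xyz [0.0015, -0.0008, 0.0422] ang [0.06, 0.02, -0.07]
```

Call:
carry_out:
  motion:
    - {"xyz":[0.0015,-0.0008,0.042],"angular":[0,0,0]}
    - {"xyz":[0.0015,-0.0008,0.042],"angular":[0,0,0]}
    - {"xyz":[0.0015,-0.0008,0.042],"angular":[0,0,0]}
    - {"xyz":[0.0015,-0.0008,0.042],"angular":[0,0,0]}
    - {"xyz":[0.0015,-0.0008,0.042],"angular":[0,0,0]}

```text
clock: 6.05
position: [0.5986, -0.0083, 0.1009]
ee_rot: [0.649, 0.761, 0.001, 0.001]
ft_force: [-0.2, 0.9, -0.8]
grip_width: 0.254
grasp_force: 98.5
```

```bash
python3 - <<'E'
from h import *
st(); go([.5982,-.0094,.0997],9)
c=snap('side','s3.png'); o=get_obs(); q=R.from_quat(o['ee_rot']); T=lambda x,y,z:q.apply([x,y,-z])+o['position']
print('tip',w2pix(c,[T(.1267,0,.0058),T(.1267,0,.0158)]),'notch',w2pix(c,[[.5761,.1306,.1055]]))
print('cover front',w2pix(c,[[.6586,.1444,.116],[.494,.1197,.116]]))
b=c['img'];cv2.imwrite('pics/s3c.png',cv2.resize(b[140:220,240:340],None,fx=7,fy=7,interpolation=cv2.INTER_CUBIC)[:,:,::-1])
E
```

```text
6.05 [ 0.5986 -0.0083  0.1009] [[-0.157, 0.988, 0.002], [0.988, 0.157, 0.0], [-0.0, 0.002, -1.0]] w 0.254 gf 98.5 F [-0.2  0.9 -0.8] q [-0.45  0.4   0.49  1.71 -0.21  1.08  0.26]
xyz [-0.0011, -0.0005, 0.0012] ang [0.13, 0.0, 0.02]
tip [[282.50073225 174.8571048 ]
 [282.51900018 172.29251258]] notch [[281.02299337 173.05479202]]
cover front [[304.13538556 166.04619852]
 [257.21647301 174.39080192]]
```

View pics/s3c.png

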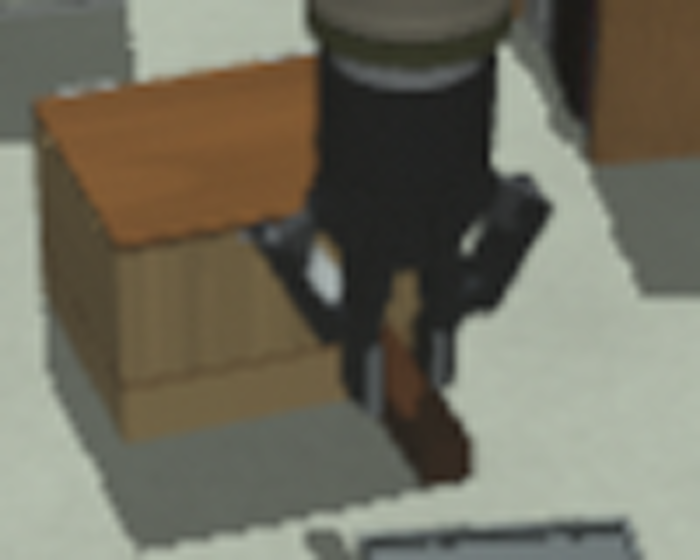

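Call:
carry_out:
  motion:
    - {"xyz":[0.0,0,0.0012],"angular":[0,0,0]}
    - {"xyz":[0.0,0,0.0012],"angular":[0,0,0]}
    - {"xyz":[0.008,0,0.0012],"angular":[0,0,0]}
    - {"xyz":[0.014,0,0.0012],"angular":[0,0,0]}
    - {"xyz":[0.018,0,0.0012],"angular":[0,0,0]}
    - {"xyz":[0.022,0,0.0012],"angular":[0,0,0]}
    - {"xyz":[0.024,0,0.0012],"angular":[0,0,0]}
    - {"xyz":[0.024,0,0.0012],"angular":[0,0,0]}
    - {"xyz":[0.024,0,0.0012],"angular":[0,0,0]}

```text
clock: 7.0
position: [0.5939, 0.0154, 0.0981]
ee_rot: [0.649, 0.761, -0.0, 0.0]
ft_force: [-0.3, -0.1, -1.2]
grip_width: 0.259
grasp_force: 98.5
```

```bash
python3 - <<'E'
from h import *
st()
E
```

```text
7.0 [0.5939 0.0154 0.0981] [[-0.157, 0.988, 0.0], [0.988, 0.157, -0.0], [-0.0, 0.0, -1.0]] w 0.259 gf 98.5 F [-0.3 -0.1 -1.2] q [-0.49  0.4   0.48  1.72 -0.2   1.07  0.21]
```

Call:
carry_out:
  motion:
    - {"xyz":[0.01,0,-0.001],"angular":[0,0,0]}
    - {"xyz":[0.02,0,-0.001],"angular":[0,0,0]}
    - {"xyz":[0.03,0,-0.001],"angular":[0,0,0]}
    - {"xyz":[0.04,0,-0.001],"angular":[0,0,0]}
    - {"xyz":[0.048,0,-0.001],"angular":[0,0,0]}
    - {"xyz":[0.05,0,-0.001],"angular":[0,0,0]}
    - {"xyz":[0.05,0,-0.001],"angular":[0,0,0]}
    - {"xyz":[0.05,0,-0.001],"angular":[0,0,0]}

```text
clock: 7.8
position: [0.5861, 0.0645, 0.0991]
ee_rot: [0.649, 0.76, -0.0, 0.0]
ft_force: [0.0, -0.9, -0.5]
grip_width: 0.254
grasp_force: 98.5
```

```bash
python3 - <<'E'
from h import *
st(); print(get_obs()['torque'])
# lever: rotate about fulcrum = notch lower edge, in tool frame; angle a tips blade up
x=np.array([-.156,.988,0]); o=get_obs(); q=R.from_quat(o['ee_rot']); y=np.array([.988,.156,0])
f=np.array([.5761,.1306,.101])+x*.0025; ax=np.cross(x,[0,0,1])
for a in(6,12,18,24,30):
    r=R.from_rotvec(np.radians(a)*ax); p=r.apply(o['position']-f)+f
    print(a,q.inv().apply(p-o['position']).round(4),np.degrees((q.inv()*(r*q)).as_rotvec()).round(1))
E
```

```text
7.8 [0.5861 0.0645 0.0991] [[-0.156, 0.988, 0.0], [0.988, 0.156, -0.0], [-0.0, 0.0, -1.0]] w 0.254 gf 98.5 F [ 0.  -0.9 -0.5] q [-0.56  0.38  0.46  1.73 -0.19  1.07  0.12]
[-0.02848009 -0.01384996  0.00012866]
6 [0.0006 0.     0.0072] [-0.  6.  0.]
12 [0.0019 0.     0.0144] [-0. 12.  0.]
18 [0.004  0.     0.0214] [-0. 18.  0.]
24 [0.0068 0.     0.0281] [-0. 24.  0.]
30 [0.0102 0.     0.0344] [-0. 30.  0.]
```

Call:
carry_out:
  motion:
    - {"xyz":[0.0006,0,0.0072],"angular":[0,6,0]}
    - {"xyz":[0.0012,0,0.011],"angular":[0,9,0]}
    - {"xyz":[0.0019,0,0.0144],"angular":[0,12,0]}
    - {"xyz":[0.003,0,0.018],"angular":[0,15,0]}
    - {"xyz":[0.004,0,0.0214],"angular":[0,18,0]}
    - {"xyz":[0.0054,0,0.0248],"angular":[0,21,0]}
    - {"xyz":[0.0068,0,0.0281],"angular":[0,24,0]}
    - {"xyz":[0.0068,0,0.0281],"angular":[0,24,0]}
    - {"xyz":[0.0068,0,0.0281],"angular":[0,24,0]}
    - {"xyz":[0.0068,0,0.0281],"angular":[0,24,0]}
    - {"xyz":[0.0068,0,0.0281],"angular":[0,24,0]}
    - {"xyz":[0.0068,0,0.0281],"angular":[0,24,0]}

```text
clock: 9.0
position: [0.5851, 0.0715, 0.0711]
ee_rot: [0.635, 0.744, 0.135, -0.158]
ft_force: [0.4, -4.2, -5.0]
grip_width: 0.254
grasp_force: 98.9
```

```bash
python3 - <<'E'
from h import *
st(); print(get_obs()['torque'])
a=snap('wrist','w4.png')['img'];b=snap('side','s4.png')['img']
cv2.imwrite('pics/4c.png',np.hstack([a[:,130:430],cv2.resize(b[110:210,230:350],(504,420),interpolation=cv2.INTER_CUBIC)])[:,:,::-1])
E
```

```text
9.0 [0.5851 0.0715 0.0711] [[-0.144, 0.988, -0.063], [0.903, 0.157, 0.401], [0.406, 0.001, -0.914]] w 0.254 gf 98.9 F [ 0.4 -4.2 -5. ] q [-0.24  0.49  0.34  1.71 -0.62  1.16  0.55]
[-1.92797824 -0.33078144 -0.04228518]
```

View pics/4c.png

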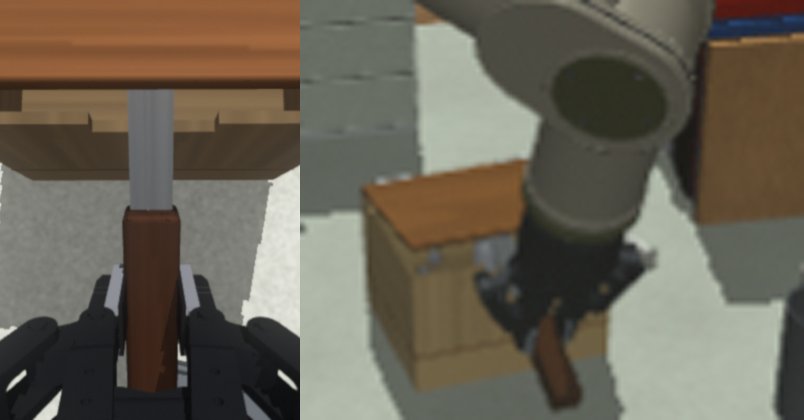

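The cover is off its catch: the wrist view shows its front edge raised, with the blade through the notch at (152,150). Next I lift straight up with the blade, then push towards the hinge.

```bash
cat >> h.py <<'E'
CX=np.array([-.156,.988,0]); CY=np.array([-.988,-.156,0]); C0=np.array([.5644,.2047,0])
def incase(p): d=np.asarray(p)-C0; return np.array([d@CX,d@CY,d[2]])
def w2t(v):
    o=get_obs(); return R.from_quat(o['ee_rot']).inv().apply(v).round(4).tolist()
def tip():
    o=get_obs(); return R.from_quat(o['ee_rot']).apply([.1267,0,-.0058])+o['position']
E
python3 - <<'E'
from h import *
print('tip case',incase(tip()).round(4)); t=incase(tip())
for x,z in((-.015,.16),(-.015,.19),(-.01,.22),(.03,.22),(.07,.22),(.097,.22)):
    d=(x-t[0])*CX+np.array([0,0,z-t[2]]); print(x,z,w2t(d))
E
```

```text
tip case [-0.0212  0.0005  0.1278]
-0.015 0.16 [0.0188, 0.0, -0.0269]
-0.015 0.19 [0.031, 0.0, -0.0543]
-0.01 0.22 [0.0477, 0.0, -0.0797]
0.03 0.22 [0.0843, 0.0001, -0.0634]
0.07 0.22 [0.1209, 0.0001, -0.0472]
0.097 0.22 [0.1455, 0.0002, -0.0362]
```

Call:
carry_out:
  motion:
    - {"xyz":[0.009,0,-0.0135],"angular":[0,0,0]}
    - {"xyz":[0.0188,0,-0.0269],"angular":[0,0,0]}
    - {"xyz":[0.025,0,-0.04],"angular":[0,0,0]}
    - {"xyz":[0.031,0,-0.0543],"angular":[0,0,0]}
    - {"xyz":[0.039,0,-0.067],"angular":[0,0,0]}
    - {"xyz":[0.0477,0,-0.0797],"angular":[0,0,0]}
    - {"xyz":[0.06,0,-0.074],"angular":[0,0,0]}
    - {"xyz":[0.072,0,-0.069],"angular":[0,0,0]}
    - {"xyz":[0.0843,0,-0.0634],"angular":[0,0,0]}
    - {"xyz":[0.0843,0,-0.0634],"angular":[0,0,0]}
    - {"xyz":[0.0843,0,-0.0634],"angular":[0,0,0]}

```text
clock: 10.2
position: [0.5764, 0.1235, 0.163]
ee_rot: [0.634, 0.744, 0.135, -0.159]
ft_force: [0.0, -0.0, -0.8]
grip_width: 0.253
grasp_force: 99.2
```

```bash
python3 - <<'E'
from h import *
t=incase(tip());st();print('tip case',t.round(4)); 
for x,z in((.07,.22),(.1,.22)):
    d=(x-t[0])*CX+np.array([0,0,z-t[2]]); print(x,z,w2t(d))
E
```

```text
10.2 [0.5764 0.1235 0.163 ] [[-0.145, 0.987, -0.065], [0.902, 0.159, 0.402], [0.408, -0.001, -0.913]] w 0.253 gf 99.2 F [ 0.  -0.  -0.8] q [-0.33  0.35  0.35  1.67 -0.56  1.26  0.37]
tip case [0.0312 0.0011 0.22  ]
0.07 0.22 [0.0354, 0.0001, 0.0158]
0.1 0.22 [0.0628, 0.0002, 0.028]
```

Call:
carry_out:
  motion:
    - {"xyz":[0.012,0,0.005],"angular":[0,0,0]}
    - {"xyz":[0.024,0,0.0105],"angular":[0,0,0]}
    - {"xyz":[0.0354,0,0.0158],"angular":[0,0,0]}
    - {"xyz":[0.045,0,0.02],"angular":[0,0,0]}
    - {"xyz":[0.054,0,0.024],"angular":[0,0,0]}
    - {"xyz":[0.0628,0,0.028],"angular":[0,0,0]}
    - {"xyz":[0.0628,0,0.028],"angular":[0,0,0]}
    - {"xyz":[0.0628,0,0.028],"angular":[0,0,0]}
    - {"xyz":[0.0628,0,0.028],"angular":[0,0,0]}

```text
clock: 11.1
position: [0.566, 0.1901, 0.1631]
ee_rot: [0.635, 0.744, 0.135, -0.158]
ft_force: [-0.9, 0.2, -1.7]
grip_width: 0.256
grasp_force: 99.1
```

```bash
python3 - <<'E'
from h import *
t=incase(tip());st();print('tip case',t.round(4)); 
b=snap('side','s5.png')['img'];a=snap('wrist','w5.png')['img']
cv2.imwrite('pics/5c.png',np.hstack([cv2.resize(a,(400,300)),cv2.resize(b[80:230,200:360],(320,300),interpolation=cv2.INTER_CUBIC)])[:,:,::-1])
E
```

```text
11.1 [0.566  0.1901 0.1631] [[-0.143, 0.988, -0.064], [0.902, 0.157, 0.402], [0.407, -0.0, -0.913]] w 0.256 gf 99.1 F [-0.9  0.2 -1.7] q [-0.42  0.33  0.31  1.69 -0.56  1.2   0.26]
tip case [0.0987 0.0008 0.22  ]
```

View pics/5c.png

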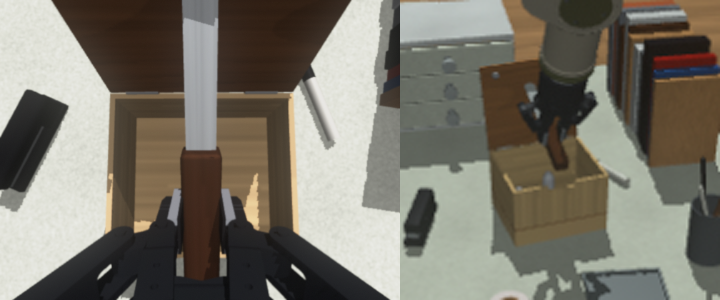

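```bash
python3 - <<'E'
from h import *
go([.595,.02,.20],9); go([.638,-.129,.15],-4.1)
E
```

```text
xyz [-0.1425, 0.0019, -0.1037] ang [-0.01, -24.01, 0.01]
xyz [-0.3034, 0.021, -0.1207] ang [-2.75, -23.91, 12.92]
```

Call:
carry_out:
  motion:
    - {"xyz":[-0.04,0,-0.029],"angular":[0,0,0]}
    - {"xyz":[-0.08,0,-0.058],"angular":[0,-8,0]}
    - {"xyz":[-0.1425,0.002,-0.1037],"angular":[0,-24,0]}
    - {"xyz":[-0.1425,0.002,-0.1037],"angular":[0,-24,0]}
    - {"xyz":[-0.1425,0.002,-0.1037],"angular":[0,-24,0]}
    - {"xyz":[-0.3034,0.021,-0.1207],"angular":[-2.75,-23.9,12.9]}
    - {"xyz":[-0.3034,0.021,-0.1207],"angular":[-2.75,-23.9,12.9]}
    - {"xyz":[-0.3034,0.021,-0.1207],"angular":[-2.75,-23.9,12.9]}
    - {"xyz":[-0.3034,0.021,-0.1207],"angular":[-2.75,-23.9,12.9]}
    - {"xyz":[-0.3034,0.021,-0.1207],"angular":[-2.75,-23.9,12.9]}
    - {"xyz":[-0.3034,0.021,-0.1207],"angular":[-2.75,-23.9,12.9]}
    - {"xyz":[-0.3034,0.021,-0.1207],"angular":[-2.75,-23.9,12.9]}

```text
clock: 12.4
position: [0.6384, -0.1262, 0.1502]
ee_rot: [0.731, 0.683, 0.001, -0.001]
ft_force: [-0.4, -0.2, -1.2]
grip_width: 0.252
grasp_force: 99.2
```

```bash
python3 - <<'E'
from h import *
st(); go([.638,-.129,.0095],-4.1)
E
```

```text
12.4 [ 0.6384 -0.1262  0.1502] [[0.068, 0.998, 0.001], [0.998, -0.068, 0.003], [0.003, 0.0, -1.0]] w 0.252 gf 99.2 F [-0.4 -0.2 -1.2] q [-0.25  0.47  0.51  1.51 -0.24  1.22  0.23]
xyz [-0.0032, -0.0003, 0.1407] ang [0.02, -0.15, 0.19]
```

Call:
carry_out:
  motion:
    - {"xyz":[-0.003,0,0.05],"angular":[0,0,0]}
    - {"xyz":[-0.003,0,0.1],"angular":[0,0,0]}
    - {"xyz":[-0.003,0,0.125],"angular":[0,0,0]}
    - {"xyz":[-0.003,0,0.135],"angular":[0,0,0]}
    - {"xyz":[-0.003,0,0.14],"angular":[0,0,0]}
    - {"xyz":[-0.003,0,0.14],"angular":[0,0,0]}
    - {"xyz":[-0.003,0,0.14],"angular":[0,0,0]}
    - {"xyz":[-0.003,0,0.14],"angular":[0,0,0]}

```text
clock: 13.2
position: [0.6389, -0.1318, 0.0116]
ee_rot: [0.732, 0.682, 0.001, 0.001]
ft_force: [-0.5, 0.5, -0.8]
grip_width: 0.254
grasp_force: 99.3
```

Call:
carry_out:
  motion:
    - {"xyz":[0,0,0],"angular":[0,0,0]}
    - {"xyz":[0,0,0],"angular":[0,0,0]}
    - {"xyz":[0,0,0],"angular":[0,0,0]}
    - {"xyz":[0,0,0],"angular":[0,0,0]}
    - {"xyz":[0,0,0],"angular":[0,0,0]}
    - {"xyz":[0,0,-0.04],"angular":[0,0,0]}
    - {"xyz":[0,0,-0.09],"angular":[0,0,0]}
    - {"xyz":[0,0,-0.14],"angular":[0,0,0]}
    - {"xyz":[0,0,-0.19],"angular":[0,0,0]}
    - {"xyz":[0,0,-0.19],"angular":[0,0,0]}
    - {"xyz":[0,0,-0.19],"angular":[0,0,0]}
  hand: 0.5

```text
clock: 14.3
position: [0.6384, -0.1318, 0.2013]
ee_rot: [0.732, 0.682, 0.001, 0.001]
ft_force: [-0.5, -0.4, -0.3]
grip_width: 0.5
grasp_force: 0.0
```

```bash
python3 - <<'E'
from h import *
st(); a=snap('top','t6.png')['img'];b=snap('wrist','w6.png')['img']
cv2.imwrite('pics/6c.png',np.hstack([cv2.resize(a[110:330,100:420],(480,330),interpolation=cv2.INTER_CUBIC),cv2.resize(b[:,:420],(320,330))])[:,:,::-1])
E
```

```text
14.3 [ 0.6384 -0.1318  0.2013] [[0.071, 0.997, 0.003], [0.997, -0.071, 0.0], [0.0, 0.003, -1.0]] w 0.5 gf 0.0 F [-0.5 -0.4 -0.3] q [-0.26  0.44  0.53  1.45 -0.23  1.31  0.22]
```

View pics/6c.png

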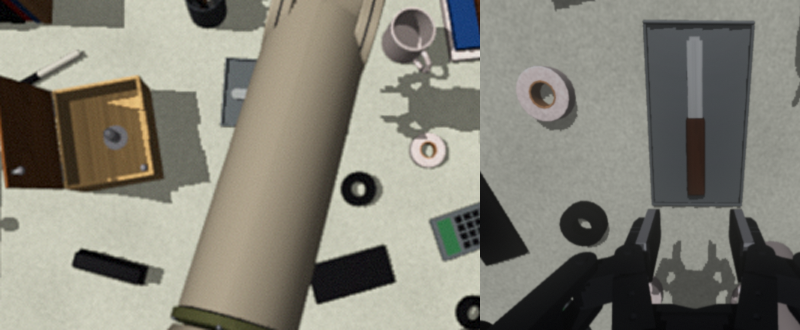

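```bash
python3 - <<'E'
from h import *
c=load('t6.png'); print('roll2',pix2w(c,[(385.3,211.3)],.02).round(4)); 
w=load('w6.png'); print('roll1 w',pix2w(w,[(82.7,119.6)],.02).round(4), 'was',w2pix(w,[[.4584,-.0564,.02]]).round(1))
i=c['img'][185:220,160:195]; cv2.imwrite('pics/sp.png',cv2.resize(i,(560,560),interpolation=cv2.INTER_CUBIC)[:,:,::-1])
sp=C0-.005*CX; print(w2pix(c,[sp+[0,0,.093],sp+[0,0,.036],sp+[0,0,.084]]).round(1))
go([.4584,-.0564,.12],-4.1); print(w2t(np.array([.4584,-.0564,.2])-get_obs()['position']))
E
```

```text
roll2 [[ 0.5328 -0.3631  0.02  ]]
roll1 w [[ 0.4596 -0.0531  0.02  ]] was [[ 82.3 123.4]]
[[172.1 198.6]
 [177.5 201.7]
 [173.  199.1]]
xyz [0.0622, -0.1836, 0.079] ang [-0.1, -0.01, 0.05]
[0.0622, -0.1837, -0.001]
```

View pics/sp.png

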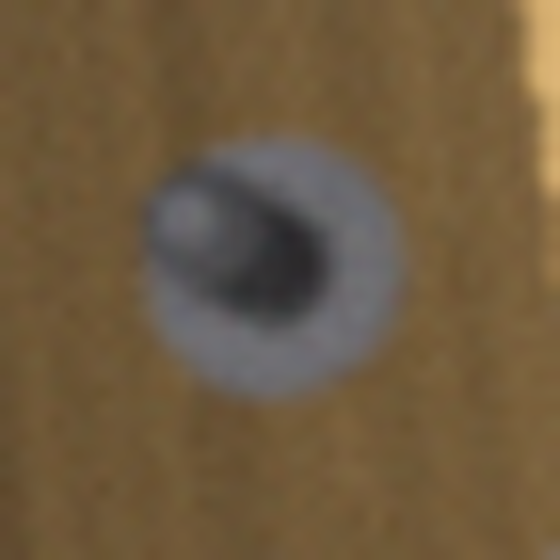

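Call:
carry_out:
  motion:
    - {"xyz":[0.0635,-0.183,0],"angular":[0,0,0]}
    - {"xyz":[0.0635,-0.183,0],"angular":[0,0,0]}
    - {"xyz":[0.0635,-0.183,0],"angular":[0,0,0]}
    - {"xyz":[0.0635,-0.183,0],"angular":[0,0,0]}
    - {"xyz":[0.0635,-0.183,0.04],"angular":[0,0,0]}
    - {"xyz":[0.0635,-0.183,0.08],"angular":[0,0,0]}
    - {"xyz":[0.0635,-0.183,0.12],"angular":[0,0,0]}
    - {"xyz":[0.0635,-0.183,0.12],"angular":[0,0,0]}
    - {"xyz":[0.0635,-0.183,0.12],"angular":[0,0,0]}
  hand: 1.0

```text
clock: 15.3
position: [0.4591, -0.0557, 0.0798]
ee_rot: [0.732, 0.682, -0.001, -0.001]
ft_force: [0.2, 0.4, 1.2]
grip_width: 1.0
grasp_force: 0.0
```

```bash
python3 - <<'E'
from h import *
st(); w=snap('wrist','w7.png')['img']; cv2.imwrite('pics/w7s.png',w[:,:,::-1])
go([.459,-.0555,.006],-4.1); print(w2pix(load('w7.png'),[[.459,-.055,.02]]))
c=load('w7.png'); u,v=w2pix(c,[[.459,-.055,.02]])[0].astype(int); 
g=w.astype(int); m=((g[:,:,2]>g[:,:,1]-2)&(g.min(2)>130)).astype(np.uint8); n,l,s,ce=cv2.connectedComponentsWithStats(m)
for k in range(1,n):
    if s[k,4]>800: print(s[k],ce[k])
E
```

```text
15.3 [ 0.4591 -0.0557  0.0798] [[0.071, 0.997, -0.003], [0.997, -0.071, -0.001], [-0.001, -0.002, -1.0]] w 1.0 gf 0.0 F [0.2 0.4 1.2] q [-0.46  0.13  0.51  2.07 -0.08  0.96  0.02]
xyz [0.0, -0.0013, 0.0749] ang [0.02, 0.02, 0.03]
[[282.18275566 234.03610213]]
```

Call:
carry_out:
  motion:
    - {"xyz":[0,0,0.04],"angular":[0,0,0]}
    - {"xyz":[0,0,0.065],"angular":[0,0,0]}
    - {"xyz":[0,0,0.073],"angular":[0,0,0]}
    - {"xyz":[0,0,0.073],"angular":[0,0,0]}
    - {"xyz":[0,0,0.073],"angular":[0,0,0]}
    - {"xyz":[0,0,0.073],"angular":[0,0,0]}

```text
clock: 15.95
position: [0.4611, -0.0554, 0.0086]
ee_rot: [0.732, 0.682, 0.001, 0.001]
ft_force: [-0.2, -0.5, -0.4]
grip_width: 0.999
grasp_force: 0.0
```

Call:
carry_out:
  motion:
    - {"xyz":[0,0,0],"angular":[0,0,0]}
    - {"xyz":[0,0,0],"angular":[0,0,0]}
    - {"xyz":[0,0,0],"angular":[0,0,0]}
    - {"xyz":[0,0,0],"angular":[0,0,0]}
    - {"xyz":[0,0,0],"angular":[0,0,0]}
    - {"xyz":[0,0,0],"angular":[0,0,0]}
  hand: 0.5
  grip_force: 40

```text
clock: 16.55
position: [0.4604, -0.0553, 0.0083]
ee_rot: [0.732, 0.681, 0.001, 0.0]
ft_force: [-4.6, 0.1, 16.9]
grip_width: 0.722
grasp_force: 39.3
```

```bash
python3 - <<'E'
from h import *
st()
E
```

```text
16.55 [ 0.4604 -0.0553  0.0083] [[0.071, 0.997, 0.001], [0.997, -0.071, 0.001], [0.001, 0.001, -1.0]] w 0.722 gf 39.3 F [-4.6  0.1 16.9] q [-0.43  0.27  0.49  2.12 -0.18  0.8   0.11]
```

Call:
carry_out:
  motion:
    - {"xyz":[0,0,-0.02],"angular":[0,0,0]}
    - {"xyz":[0,0,-0.06],"angular":[0,0,0]}
    - {"xyz":[0,0,-0.11],"angular":[0,0,0]}
    - {"xyz":[0,0,-0.16],"angular":[0,0,0]}
    - {"xyz":[0,0,-0.18],"angular":[0,0,0]}
    - {"xyz":[0,0,-0.18],"angular":[0,0,0]}
    - {"xyz":[0,0,-0.18],"angular":[0,0,0]}

```text
clock: 17.25
position: [0.4597, -0.0553, 0.1868]
ee_rot: [0.732, 0.682, 0.0, -0.0]
ft_force: [0.0, -0.7, -0.9]
grip_width: 0.717
grasp_force: 43.8
```

```bash
python3 - <<'E'
from h import *
st(); c=snap('wrist','w8.png'); w=c['img']; cv2.imwrite('pics/w8c.png',w[100:400,80:480][:,:,::-1])
p=get_obs()['position']; print('roll top centre expected px',w2pix(c,[p+[0,0,.0117]]).round(1), w2pix(c,[p+CX*.032*0+np.array([0,.032,.0117])]).round(1))
go([.5652,.1998,.2],9)
E
```

```text
17.25 [ 0.4597 -0.0553  0.1868] [[0.071, 0.998, 0.0], [0.998, -0.071, 0.0], [0.0, 0.0, -1.0]] w 0.717 gf 43.8 F [ 0.  -0.7 -0.9] q [-0.5  -0.02  0.53  1.96  0.01  1.2  -0.05]
roll top centre expected px [[281.4 295.3]] [[275.9 228. ]]
xyz [0.262, 0.0877, -0.0141] ang [-0.07, -0.0, -13.05]
```

View pics/w8c.png

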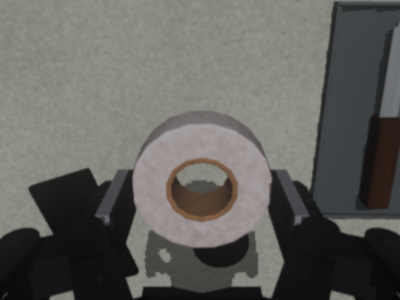

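```bash
python3 - <<'E'
from h import *
from scipy.optimize import least_squares
c=load('w8.png'); w=c['img'].astype(int)
# bore rim: brown ring -> outer contour of brown+inside ; fit ellipse
m=((w[:,:,0]-w[:,:,2])>35).astype(np.uint8); m[:, :200]=0; m[:,360:]=0; m[:240]=0; m[340:]=0
cs,_=cv2.findContours(m,cv2.RETR_EXTERNAL,cv2.CHAIN_APPROX_NONE); k=max(cs,key=len); e=cv2.fitEllipse(cv2.convexHull(k)); print('brown',e)
o=np.array([0.4597,-0.0553,0.1868]); q=R.from_quat(get_obs()['ee_rot'])
th=np.linspace(0,2*np.pi,40)
def ring(p,r): P=q.apply(np.c_[p[0]+r*np.cos(th),p[1]+r*np.sin(th),0*th-p[2]])+o; return w2pix(c,P)
def el(p,r): return cv2.fitEllipse(ring(p,r).astype(np.float32))
# outer top face: left 214,right 351 , bottom 347
for dx in(0,.002,.004):
  for h in(.005,.0117,.015):
    a=ring((dx,0,h),.032); b=ring((dx,0,h),.014); print(dx,h,'outer L,R,T,B',a[:,0].min().round(),a[:,0].max().round(),a[:,1].min().round(),a[:,1].max().round(),'bore',b[:,0].min().round(),b[:,0].max().round(),b[:,1].min().round(),b[:,1].max().round())
E
```

```text
brown ((281.4430847167969, 289.24102783203125), (62.337181091308594, 71.63408660888672), 90.55514526367188)
0 0.005 outer L,R,T,B 213.0 352.0 223.0 345.0 bore 252.0 313.0 261.0 314.0
0 0.0117 outer L,R,T,B 210.0 355.0 228.0 355.0 bore 251.0 314.0 268.0 323.0
0 0.015 outer L,R,T,B 209.0 357.0 231.0 360.0 bore 250.0 315.0 271.0 327.0
0.002 0.005 outer L,R,T,B 213.0 352.0 218.0 342.0 bore 252.0 313.0 256.0 310.0
0.002 0.0117 outer L,R,T,B 210.0 355.0 224.0 351.0 bore 251.0 314.0 263.0 319.0
0.002 0.015 outer L,R,T,B 208.0 357.0 227.0 357.0 bore 250.0 315.0 267.0 324.0
0.004 0.005 outer L,R,T,B 212.0 353.0 214.0 338.0 bore 252.0 313.0 252.0 307.0
0.004 0.0117 outer L,R,T,B 209.0 356.0 219.0 348.0 bore 251.0 314.0 259.0 315.0
0.004 0.015 outer L,R,T,B 208.0 357.0 222.0 353.0 bore 250.0 315.0 263.0 320.0
```

Call:
carry_out:
  motion:
    - {"xyz":[0.262,0.0877,-0.014],"angular":[0,0,-13.05]}
    - {"xyz":[0.262,0.0877,-0.014],"angular":[0,0,-13.05]}
    - {"xyz":[0.262,0.0877,-0.014],"angular":[0,0,-13.05]}
    - {"xyz":[0.262,0.0877,-0.014],"angular":[0,0,-13.05]}
    - {"xyz":[0.262,0.0877,-0.014],"angular":[0,0,-13.05]}
    - {"xyz":[0.262,0.0877,-0.014],"angular":[0,0,-13.05]}
    - {"xyz":[0.262,0.0877,-0.014],"angular":[0,0,-13.05]}
    - {"xyz":[0.262,0.0877,-0.014],"angular":[0,0,-13.05]}
    - {"xyz":[0.262,0.0877,-0.014],"angular":[0,0,-13.05]}

```text
clock: 18.2
position: [0.5655, 0.1981, 0.1999]
ee_rot: [0.65, 0.76, -0.001, -0.0]
ft_force: [-0.5, -0.2, -0.2]
grip_width: 0.719
grasp_force: 43.8
```

```bash
python3 - <<'E'
from h import *
st(); go([.5652,.1998,.12],9)
E
```

```text
18.2 [0.5655 0.1981 0.1999] [[-0.155, 0.988, -0.001], [0.988, 0.155, -0.001], [-0.001, -0.002, -1.0]] w 0.719 gf 43.8 F [-0.5 -0.2 -0.2] q [-0.71  0.3   0.36  1.59 -0.11  1.27 -0.17]
xyz [0.0018, 0.0001, 0.0799] ang [-0.09, 0.07, -0.11]
```

Call:
carry_out:
  motion:
    - {"xyz":[0.001,0,0.04],"angular":[0,0,0]}
    - {"xyz":[0.001,0,0.075],"angular":[0,0,0]}
    - {"xyz":[0.001,0,0.09],"angular":[0,0,0]}
    - {"xyz":[0.001,0,0.1],"angular":[0,0,0]}
    - {"xyz":[0.001,0,0.105],"angular":[0,0,0]}
    - {"xyz":[0.001,0,0.105],"angular":[0,0,0]}
    - {"xyz":[0.001,0,0.105],"angular":[0,0,0]}

```text
clock: 18.9
position: [0.5664, 0.2009, 0.0972]
ee_rot: [0.65, 0.76, 0.001, 0.0]
ft_force: [0.7, -0.5, 0.4]
grip_width: 0.716
grasp_force: 43.8
```

```bash
python3 - <<'E'
from h import *
st(); c=snap('wrist','w9.png'); sp=np.array([.5652,.1998,.093])
print(w2pix(c,[sp]), w2pix(c,[get_obs()['position']+[0,0,.005]]), load('w9.png')['img'].shape)
cv2.imwrite('pics/w9c.png',c['img'][130:400,100:460][:,:,::-1])
E
```

```text
18.9 [0.5664 0.2009 0.0972] [[-0.156, 0.988, 0.002], [0.988, 0.156, 0.001], [0.001, 0.002, -1.0]] w 0.716 gf 43.8 F [ 0.7 -0.5  0.4] q [-0.69  0.4   0.34  1.7  -0.15  1.07 -0.15]
[[279.3935724  279.87588942]] [[282.26271512 288.24083974]] (420, 560, 3)
```

View pics/w9c.png

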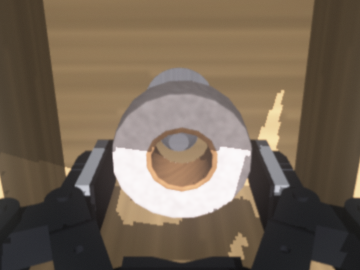

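Call:
carry_out:
  motion:
    - {"xyz":[0.001,-0.0015,0],"angular":[0,0,0]}
    - {"xyz":[0.001,-0.0015,0.008],"angular":[0,0,0]}
    - {"xyz":[0.001,-0.0015,0.016],"angular":[0,0,0]}
    - {"xyz":[0.001,-0.0015,0.024],"angular":[0,0,0]}
    - {"xyz":[0.001,-0.0015,0.032],"angular":[0,0,0]}
    - {"xyz":[0.001,-0.0015,0.038],"angular":[0,0,0]}
    - {"xyz":[0.001,-0.0015,0.038],"angular":[0,0,0]}
    - {"xyz":[0.001,-0.0015,0.038],"angular":[0,0,0]}

```text
clock: 19.75
position: [0.5641, 0.2014, 0.058]
ee_rot: [0.65, 0.76, -0.0, 0.0]
ft_force: [-0.2, 0.3, 0.8]
grip_width: 0.719
grasp_force: 43.8
```

```bash
python3 - <<'E'
from h import *
st()
E
```

```text
19.75 [0.5641 0.2014 0.058 ] [[-0.156, 0.988, 0.0], [0.988, 0.156, -0.0], [-0.0, 0.0, -1.0]] w 0.719 gf 43.8 F [-0.2  0.3  0.8] q [-0.69  0.44  0.33  1.73 -0.17  1.   -0.14]
```

Call:
carry_out:
  motion:
    - {"xyz":[0,0,0],"angular":[0,0,0]}
    - {"xyz":[0,0,0],"angular":[0,0,0]}
    - {"xyz":[0,0,0],"angular":[0,0,0]}
    - {"xyz":[0,0,0],"angular":[0,0,0]}
    - {"xyz":[0,0,-0.03],"angular":[0,0,0]}
    - {"xyz":[0,0,-0.07],"angular":[0,0,0]}
    - {"xyz":[0,0,-0.11],"angular":[0,0,0]}
    - {"xyz":[0,0,-0.15],"angular":[0,0,0]}
    - {"xyz":[0,0,-0.15],"angular":[0,0,0]}
    - {"xyz":[0,0,-0.15],"angular":[0,0,0]}
  hand: 1.0

```text
clock: 20.75
position: [0.5645, 0.2016, 0.2089]
ee_rot: [0.65, 0.76, 0.001, 0.0]
ft_force: [-0.9, 0.0, -0.8]
grip_width: 0.999
grasp_force: 0.0
```

```bash
python3 - <<'E'
from h import *
st(); c=snap('top','t10.png'); w=snap('wrist','w10.png')
def white(c,lo=125):
    g=c['img'].astype(int); m=((g.min(2)>lo)&(g[:,:,2]>=g[:,:,1]-1)&(g[:,:,0]-g[:,:,2]<25)).astype(np.uint8); n,l,s,ce=cv2.connectedComponentsWithStats(m)
    return [(s[k].tolist(),ce[k].round(1).tolist()) for k in range(1,n) if 150<s[k,4]<20000]
for r in white(c): print('top',r)
for r in white(w): print('wr',r)
sp=np.array([.5652,.1998,.056]); print('exp roll in wrist',w2pix(w,[sp,sp+.032*CX,sp-.032*CX,sp+.032*CY,sp-.032*CY]).round(0).tolist())
print('roll2 px',w2pix(c,[[.5364,-.3645,.02]]))
E
```

```text
20.75 [0.5645 0.2016 0.2089] [[-0.156, 0.988, 0.002], [0.988, 0.156, 0.001], [0.001, 0.002, -1.0]] w 0.999 gf 0.0 F [-0.9  0.  -0.8] q [-0.72  0.29  0.36  1.59 -0.11  1.28 -0.18]
top ([432, 159, 120, 93, 8581], [491.0, 204.3])
top ([0, 197, 6, 117, 382], [1.5, 240.4])
wr ([41, 0, 26, 37, 671], [54.8, 18.7])
wr ([307, 358, 21, 29, 384], [317.6, 372.3])
exp roll in wrist [[283.0, 199.0], [283.0, 164.0], [283.0, 232.0], [248.0, 199.0], [319.0, 199.0]]
roll2 px [[385.73336283 209.9895611 ]]
```

```bash
cat >> h.py <<'E'
def annfit(c,p0,z,ok,rng=.012):
    """best ring centre (world xy) near p0 at top-height z for mask ok: mask mean on annulus minus mean outside/bore"""
    th=np.linspace(0,2*np.pi,72,endpoint=False); best=[]
    def ms(p,rs):
        P=np.array([[p[0]+r*np.cos(t),p[1]+r*np.sin(t),z] for r in rs for t in th]); u=w2pix(c,P).round().astype(int)
        g=(u[:,0]>=0)&(u[:,0]<560)&(u[:,1]>=0)&(u[:,1]<420); return ok[u[g,1],u[g,0]].mean()
    for dx in np.arange(-rng,rng+1e-9,.001):
        for dy in np.arange(-rng,rng+1e-9,.001):
            p=(p0[0]+dx,p0[1]+dy); best.append((ms(p,(.018,.023,.028,.031))-ms(p,(.0345,.037)),)+p)
    return max(best)
E
python3 - <<'E'
from h import *
w=load('w10.png'); g=w['img'].astype(int); 
u=w2pix(w,[[.5652-.023,.1998,.056],[.5652+.023,.1998,.056],[.5652,.1998+.023,.056],[.5652,.1998-.023,.056],[.5652+.045,.1998,.036],[.5652,.1998+.045,.036]]).round().astype(int); print(g[u[:,1],u[:,0]].tolist())
ok=((g[:,:,0]-g[:,:,2])<22).astype(int)
for z in(.05,.056,.062): print(z,annfit(w,(.5652,.1998),z,ok))
c=load('t10.png'); g=c['img'].astype(int); u=w2pix(c,[[.5364+.023,-.3645,.02],[.5364-.023,-.3645,.02],[.5364,-.3645+.05,.0]]).round().astype(int); print(g[u[:,1],u[:,0]].tolist())
ok=((g[:,:,1]-g[:,:,2])<6)&(g.min(2)>100); print(annfit(c,(.5364,-.3645),.02,ok.astype(int),.02))
E
```

```text
[[111, 103, 102], [119, 110, 109], [113, 106, 106], [110, 102, 101], [104, 86, 64], [98, 80, 59]]
0.05 (np.float64(0.9965277777777778), np.float64(0.5632), np.float64(0.2038))
0.056 (np.float64(0.9722222222222222), np.float64(0.5632), np.float64(0.2048))
0.062 (np.float64(0.9097222222222222), np.float64(0.5622), np.float64(0.2068))
[[220, 208, 204], [219, 205, 202], [187, 186, 170]]
(np.float64(0.6319444444444445), np.float64(0.5354), np.float64(-0.3615))
```

```bash
python3 - <<'E'
from h import *
go([.535,-.3625,.2],9)
E
```

```text
xyz [-0.5524, -0.1163, 0.0073] ang [-0.08, 0.02, -0.0]
```

Call:
carry_out:
  motion:
    - {"xyz":[-0.5524,-0.1163,0.007],"angular":[0,0,0]}
    - {"xyz":[-0.5524,-0.1163,0.007],"angular":[0,0,0]}
    - {"xyz":[-0.5524,-0.1163,0.007],"angular":[0,0,0]}
    - {"xyz":[-0.5524,-0.1163,0.007],"angular":[0,0,0]}
    - {"xyz":[-0.5524,-0.1163,0.007],"angular":[0,0,0]}
    - {"xyz":[-0.5524,-0.1163,0.007],"angular":[0,0,0]}
    - {"xyz":[-0.5524,-0.1163,0.007],"angular":[0,0,0]}
    - {"xyz":[-0.5524,-0.1163,0.007],"angular":[0,0,0]}
    - {"xyz":[-0.5524,-0.1163,0.007],"angular":[0,0,0]}
    - {"xyz":[-0.5524,-0.1163,0.007],"angular":[0,0,0]}
    - {"xyz":[-0.5524,-0.1163,0.007],"angular":[0,0,0]}
    - {"xyz":[-0.5524,-0.1163,0.007],"angular":[0,0,0]}

```text
clock: 22.05
position: [0.5322, -0.3682, 0.1993]
ee_rot: [0.652, 0.758, -0.002, -0.001]
ft_force: [-1.1, -0.2, 0.2]
grip_width: 0.998
grasp_force: 0.0
```

Call:
carry_out:
  motion:
    - {"xyz":[0,0,0],"angular":[0,0,0]}
    - {"xyz":[0,0,0],"angular":[0,0,0]}

```text
clock: 22.25
position: [0.5354, -0.3613, 0.1997]
ee_rot: [0.649, 0.76, 0.0, -0.001]
ft_force: [-0.2, 1.3, 0.4]
grip_width: 1.005
grasp_force: 0.0
```

```bash
python3 - <<'E'
from h import *
st(); w=snap('wrist','w11.png'); g=w['img'].astype(int)
ok=((g[:,:,1]-g[:,:,2])<6)&(g.min(2)>100); print(annfit(w,(.535,-.3625),.02,ok.astype(int),.02))
t=snap('top','t11.png'); g=t['img'].astype(int); ok=((g[:,:,1]-g[:,:,2])<6)&(g.min(2)>100); print('top',annfit(t,(.535,-.3625),.02,ok.astype(int),.02))
g=w['img'].astype(int);u=w2pix(w,[[.535+.023,-.3625,.02],[.535-.023,-.3625,.02],[.535,-.3625-.023,.02],[.535,-.3625,0]]).round().astype(int);print(u.tolist(),g[u[:,1],u[:,0]].tolist())
go([.535,-.3625,.2],9)
E
```

```text
22.25 [ 0.5354 -0.3613  0.1997] [[-0.157, 0.988, -0.002], [0.988, 0.157, 0.001], [0.002, -0.001, -1.0]] w 1.005 gf 0.0 F [-0.2  1.3  0.4] q [ 0.05  0.45  0.65  1.47 -0.28  1.31  0.88]
(np.float64(0.9930555555555556), np.float64(0.536), np.float64(-0.3605))
top (np.float64(0.5972222222222223), np.float64(0.536), np.float64(-0.3615))
[[305, 194], [258, 187], [278, 212], [282, 186]] [[148, 140, 140], [151, 142, 142], [154, 148, 148], [117, 118, 112]]
xyz [-0.002, -0.0015, 0.0004] ang [-0.01, -0.08, 0.13]
```

Call:
carry_out:
  motion:
    - {"xyz":[0,0.0005,0.05],"angular":[0,0,0]}
    - {"xyz":[0,0.0005,0.1],"angular":[0,0,0]}
    - {"xyz":[0,0.0005,0.15],"angular":[0,0,0]}
    - {"xyz":[0,0.0005,0.18],"angular":[0,0,0]}
    - {"xyz":[0,0.0005,0.187],"angular":[0,0,0]}
    - {"xyz":[0,0.0005,0.187],"angular":[0,0,0]}
    - {"xyz":[0,0.0005,0.187],"angular":[0,0,0]}
    - {"xyz":[0,0.0005,0.187],"angular":[0,0,0]}

```text
clock: 23.15
position: [0.5374, -0.3628, 0.0163]
ee_rot: [0.649, 0.76, 0.001, 0.002]
ft_force: [-0.6, -0.5, -0.7]
grip_width: 1.0
grasp_force: 0.0
```

Call:
carry_out:
  motion:
    - {"xyz":[0,0,0],"angular":[0,0,0]}
    - {"xyz":[0,0,0],"angular":[0,0,0]}
    - {"xyz":[0,0,0],"angular":[0,0,0]}
    - {"xyz":[0,0,0],"angular":[0,0,0]}
    - {"xyz":[0,0,0],"angular":[0,0,0]}
    - {"xyz":[0,0,0],"angular":[0,0,0]}
  hand: 0.5
  grip_force: 40

```text
clock: 23.75
position: [0.5374, -0.3646, 0.0182]
ee_rot: [0.65, 0.76, 0.0, 0.003]
ft_force: [-5.5, 2.6, 27.3]
grip_width: 0.501
grasp_force: 13.8
```

Call:
carry_out:
  motion:
    - {"xyz":[0,0,-0.02],"angular":[0,0,0]}
    - {"xyz":[0,0,-0.06],"angular":[0,0,0]}
    - {"xyz":[0,0,-0.11],"angular":[0,0,0]}
    - {"xyz":[0,0,-0.16],"angular":[0,0,0]}
    - {"xyz":[0,0,-0.19],"angular":[0,0,0]}
    - {"xyz":[0,0,-0.19],"angular":[0,0,0]}
    - {"xyz":[0,0,-0.19],"angular":[0,0,0]}

```text
clock: 24.45
position: [0.5362, -0.3623, 0.2045]
ee_rot: [0.65, 0.76, 0.0, 0.001]
ft_force: [-0.4, 0.3, -0.8]
grip_width: 0.502
grasp_force: 0.0
```

```bash
python3 - <<'E'
from h import *
st(); c=snap('wrist','w12.png'); w=c['img'].astype(int); p=get_obs()['position']
ok=((w[:,:,1]-w[:,:,2])<6)&(w.min(2)>100)
for h in(-.002,.002,.005,.008,.012): b=annfit(c,p[:2],p[2]+h,ok.astype(int),.008); print(h,round(b[0],3),w2t(np.r_[b[1:],p[2]]-p))
go([.5652,.1998,.2],9)
E
```

```text
24.45 [ 0.5362 -0.3623  0.2045] [[-0.156, 0.988, 0.001], [0.988, 0.156, -0.0], [-0.0, 0.001, -1.0]] w 0.502 gf 0.0 F [-0.4  0.3 -0.8] q [ 0.04  0.45  0.66  1.47 -0.28  1.32  0.88]
-0.002 0.094 [-0.0079, -0.0013, -0.0]
0.002 0.118 [-0.0085, 0.0027, -0.0]
0.005 0.128 [-0.0085, 0.0027, -0.0]
0.008 0.128 [-0.0088, 0.0047, -0.0]
0.012 0.125 [-0.0037, 0.0045, -0.0]
xyz [0.5502, 0.1169, 0.0037] ang [-0.02, -0.04, -0.0]
```

The fingers closed over the top of the roll because I stopped too high: opened wide, they end about 9 mm behind the TCP. I'll find the roll again and go lower.

Call:
carry_out:
  motion:
    - {"xyz":[0,0,0],"angular":[0,0,0]}
    - {"xyz":[0,0,0],"angular":[0,0,0]}
    - {"xyz":[0,0,0],"angular":[0,0,0]}
    - {"xyz":[0,0,0],"angular":[0,0,0]}
  hand: 1.0

```text
clock: 24.9
position: [0.5359, -0.3622, 0.2035]
ee_rot: [0.65, 0.76, -0.0, -0.0]
ft_force: [0.4, -0.0, -0.9]
grip_width: 1.0
grasp_force: 0.0
```

```bash
python3 - <<'E'
from h import *
st(); w=snap('wrist','w13.png'); g=w['img'].astype(int)
ok=((g[:,:,1]-g[:,:,2])<6)&(g.min(2)>100); b=annfit(w,(.536,-.361),.02,ok.astype(int),.02); print(b)
go([b[1],b[2],.0],9)
E
```

```text
24.9 [ 0.5359 -0.3622  0.2035] [[-0.156, 0.988, -0.001], [0.988, 0.156, 0.0], [0.0, -0.001, -1.0]] w 1.0 gf 0.0 F [ 0.4 -0.  -0.9] q [ 0.05  0.45  0.66  1.47 -0.28  1.32  0.88]
(np.float64(0.9930555555555556), np.float64(0.536), np.float64(-0.36))
xyz [0.0022, 0.0005, 0.2037] ang [-0.01, -0.01, -0.01]
```

Call:
carry_out:
  motion:
    - {"xyz":[0.001,0,0.05],"angular":[0,0,0]}
    - {"xyz":[0.001,0,0.1],"angular":[0,0,0]}
    - {"xyz":[0.001,0,0.15],"angular":[0,0,0]}
    - {"xyz":[0.001,0,0.185],"angular":[0,0,0]}
    - {"xyz":[0.001,0,0.197],"angular":[0,0,0]}
    - {"xyz":[0.001,0,0.2],"angular":[0,0,0]}
    - {"xyz":[0.001,0,0.2],"angular":[0,0,0]}
    - {"xyz":[0.001,0,0.2],"angular":[0,0,0]}
    - {"xyz":[0.001,0,0.2],"angular":[0,0,0]}

```text
clock: 25.85
position: [0.5369, -0.3619, 0.0058]
ee_rot: [0.649, 0.76, 0.0, 0.001]
ft_force: [0.0, -0.2, 0.3]
grip_width: 1.0
grasp_force: 0.0
```

```bash
python3 - <<'E'
from h import *
st()
E
```

```text
25.85 [ 0.5369 -0.3619  0.0058] [[-0.156, 0.988, 0.003], [0.988, 0.156, -0.001], [-0.002, 0.002, -1.0]] w 1.0 gf 0.0 F [ 0.  -0.2  0.3] q [ 0.11  0.65  0.56  1.64 -0.4   0.97  0.96]
```

Call:
carry_out:
  motion:
    - {"xyz":[0,0,0.004],"angular":[0,0,0]}
    - {"xyz":[0,0,0.004],"angular":[0,0,0]}
    - {"xyz":[0,0,0.004],"angular":[0,0,0]}

```text
clock: 26.15
position: [0.5358, -0.3612, 0.0]
ee_rot: [0.649, 0.76, 0.0, -0.0]
ft_force: [0.5, -0.6, 0.6]
grip_width: 1.0
grasp_force: 0.0
```

Call:
carry_out:
  motion:
    - {"xyz":[0,0,0],"angular":[0,0,0]}
    - {"xyz":[0,0,0],"angular":[0,0,0]}
    - {"xyz":[0,0,0],"angular":[0,0,0]}
    - {"xyz":[0,0,0],"angular":[0,0,0]}
    - {"xyz":[0,0,0],"angular":[0,0,0]}
    - {"xyz":[0,0,0],"angular":[0,0,0]}
  hand: 0.5
  grip_force: 40

```text
clock: 26.75
position: [0.536, -0.3614, 0.0007]
ee_rot: [0.65, 0.76, 0.0, 0.0]
ft_force: [-1.6, 2.4, 6.7]
grip_width: 0.737
grasp_force: 42.8
```

Call:
carry_out:
  motion:
    - {"xyz":[0,0,-0.02],"angular":[0,0,0]}
    - {"xyz":[0,0,-0.06],"angular":[0,0,0]}
    - {"xyz":[0,0,-0.11],"angular":[0,0,0]}
    - {"xyz":[0,0,-0.16],"angular":[0,0,0]}
    - {"xyz":[0,0,-0.2],"angular":[0,0,0]}
    - {"xyz":[0,0,-0.2],"angular":[0,0,0]}
    - {"xyz":[0,0,-0.2],"angular":[0,0,0]}

```text
clock: 27.45
position: [0.5361, -0.3614, 0.2005]
ee_rot: [0.649, 0.76, 0.0, 0.001]
ft_force: [-0.5, 0.1, -1.1]
grip_width: 0.733
grasp_force: 44.2
```

```bash
python3 - <<'E'
from h import *
st(); c=snap('wrist','w14.png'); w=c['img'].astype(int); p=get_obs()['position']
ok=((w[:,:,1]-w[:,:,2])<6)&(w.min(2)>100)
for h in(-.002,.002,.005,.008,.012,.016): b=annfit(c,p[:2],p[2]+h,ok.astype(int),.008); print(h,round(b[0],3),w2t(np.r_[b[1:],p[2]]-p))
go([.5652,.1998,.2],9)
E
```

```text
27.45 [ 0.5361 -0.3614  0.2005] [[-0.156, 0.988, 0.002], [0.988, 0.156, -0.0], [-0.001, 0.002, -1.0]] w 0.733 gf 44.2 F [-0.5  0.1 -1.1] q [ 0.04  0.45  0.66  1.47 -0.28  1.31  0.88]
-0.002 0.333 [-0.0064, 0.002, -0.0]
0.002 0.486 [-0.0081, -0.0003, -0.0]
0.005 0.576 [-0.0059, -0.0009, -0.0]
0.008 0.622 [-0.0059, -0.0009, -0.0]
0.012 0.701 [-0.0038, -0.0016, -0.0]
0.016 0.681 [0.0003, -0.002, 0.0]
xyz [0.5491, 0.117, -0.0005] ang [-0.03, -0.05, -0.0]
```

Call:
carry_out:
  motion:
    - {"xyz":[0.5491,0.117,0],"angular":[0,0,0]}
    - {"xyz":[0.5491,0.117,0],"angular":[0,0,0]}
    - {"xyz":[0.5491,0.117,0],"angular":[0,0,0]}
    - {"xyz":[0.5491,0.117,0],"angular":[0,0,0]}
    - {"xyz":[0.5491,0.117,0],"angular":[0,0,0]}
    - {"xyz":[0.5491,0.117,0],"angular":[0,0,0]}
    - {"xyz":[0.5491,0.117,0],"angular":[0,0,0]}
    - {"xyz":[0.5491,0.117,0],"angular":[0,0,0]}
    - {"xyz":[0.5491,0.117,0],"angular":[0,0,0]}
    - {"xyz":[0.5491,0.117,0],"angular":[0,0,0]}
    - {"xyz":[0.5491,0.117,0],"angular":[0,0,0]}
    - {"xyz":[0.5491,0.117,0],"angular":[0,0,0]}

```text
clock: 28.7
position: [0.5632, 0.2067, 0.1973]
ee_rot: [0.646, 0.763, -0.001, -0.002]
ft_force: [-0.1, -0.1, -0.7]
grip_width: 0.736
grasp_force: 44.2
```

Call:
carry_out:
  motion:
    - {"xyz":[0,0,0],"angular":[0,0,0]}
    - {"xyz":[0,0,0],"angular":[0,0,0]}

```text
clock: 28.9
position: [0.5652, 0.1979, 0.1987]
ee_rot: [0.65, 0.76, -0.001, -0.0]
ft_force: [-0.2, -0.9, -0.8]
grip_width: 0.735
grasp_force: 44.2
```

```bash
python3 - <<'E'
from h import *
st(); c=load('w14.png'); w=c['img'].astype(int); p=np.array([0.5361,-0.3614,0.2005])
m=((w[:,:,0]-w[:,:,2])>35).astype(np.uint8); m[:, :200]=0; m[:,360:]=0; m[:220]=0; m[360:]=0
cs,_=cv2.findContours(m,cv2.RETR_EXTERNAL,cv2.CHAIN_APPROX_NONE); k=max(cs,key=len); e=cv2.fitEllipse(cv2.convexHull(k)); print('bore',e)
for h in(.01,.015,.02): print(h,w2t(pix2w(c,[e[0]],p[2]+h)[0]-p))
q=R.from_quat(get_obs()['ee_rot'])
th=np.linspace(0,6.28,40)
for h in(.01,.015,.02):
    b=w2pix(c,q.apply(np.c_[.0155*np.cos(th),.0155*np.sin(th),0*th-h])+p); print(h,np.ptp(b[:,0]).round(1),np.ptp(b[:,1]).round(1))
go([.5652,.1998,.2],9)
E
```

```text
28.9 [0.5652 0.1979 0.1987] [[-0.155, 0.988, -0.002], [0.988, 0.155, -0.002], [-0.002, -0.002, -1.0]] w 0.735 gf 44.2 F [-0.2 -0.9 -0.8] q [-0.74  0.3   0.4   1.6  -0.12  1.27 -0.16]
bore ((281.5147705078125, 303.4417724609375), (64.6963882446289, 74.8126449584961), 89.7053451538086)
0.01 [-0.0048, -0.0004, -0.01]
0.015 [-0.0015, -0.0004, -0.015]
0.02 [0.0018, -0.0004, -0.02]
0.01 69.2 60.6
0.015 71.5 62.2
0.02 73.9 63.8
xyz [0.0019, 0.0003, -0.0013] ang [-0.11, 0.09, -0.06]
```

Call:
carry_out:
  motion:
    - {"xyz":[0,-0.001,0.04],"angular":[0,0,0]}
    - {"xyz":[0,-0.001,0.08],"angular":[0,0,0]}
    - {"xyz":[0,-0.001,0.098],"angular":[0,0,0]}
    - {"xyz":[0,-0.001,0.102],"angular":[0,0,0]}
    - {"xyz":[0,-0.001,0.106],"angular":[0,0,0]}
    - {"xyz":[0,-0.001,0.11],"angular":[0,0,0]}
    - {"xyz":[0,-0.001,0.11],"angular":[0,0,0]}
    - {"xyz":[0,-0.001,0.11],"angular":[0,0,0]}

```text
clock: 29.7
position: [0.565, 0.1993, 0.0908]
ee_rot: [0.65, 0.76, 0.001, 0.0]
ft_force: [-0.4, -1.0, -0.1]
grip_width: 0.737
grasp_force: 44.2
```

```bash
python3 - <<'E'
from h import *
st(); go([.5652-.0018*CX[0]-.0,.1998-.0018*CX[1],.064],9)
E
```

```text
29.7 [0.565  0.1993 0.0908] [[-0.156, 0.988, 0.001], [0.988, 0.156, 0.001], [0.0, 0.001, -1.0]] w 0.737 gf 44.2 F [-0.4 -1.  -0.1] q [-0.72  0.4   0.38  1.71 -0.17  1.06 -0.13]
xyz [-0.0013, 0.0002, 0.0268] ang [0.07, -0.02, -0.01]
```

Call:
carry_out:
  motion:
    - {"xyz":[-0.0005,0,0.005],"angular":[0,0,0]}
    - {"xyz":[-0.0005,0,0.01],"angular":[0,0,0]}
    - {"xyz":[-0.0005,0,0.015],"angular":[0,0,0]}
    - {"xyz":[-0.0005,0,0.02],"angular":[0,0,0]}
    - {"xyz":[-0.0005,0,0.024],"angular":[0,0,0]}
    - {"xyz":[-0.0005,0,0.026],"angular":[0,0,0]}
    - {"xyz":[-0.0005,0,0.026],"angular":[0,0,0]}
    - {"xyz":[-0.0005,0,0.026],"angular":[0,0,0]}

```text
clock: 30.5
position: [0.5644, 0.1993, 0.0636]
ee_rot: [0.649, 0.761, 0.0, -0.0]
ft_force: [-0.0, 5.7, -4.6]
grip_width: 0.738
grasp_force: 44.5
```

```bash
python3 - <<'E'
from h import *
st()
E
```

```text
30.5 [0.5644 0.1993 0.0636] [[-0.157, 0.988, -0.0], [0.988, 0.157, 0.0], [0.0, -0.0, -1.0]] w 0.738 gf 44.5 F [-0.   5.7 -4.6] q [-0.72  0.44  0.37  1.73 -0.18  1.01 -0.12]
```

Call:
carry_out:
  motion:
    - {"xyz":[0.002,0,0],"angular":[0,0,0]}
    - {"xyz":[0.003,0,0],"angular":[0,0,0]}
    - {"xyz":[0.003,0,0],"angular":[0,0,0]}
    - {"xyz":[0.003,0,0],"angular":[0,0,0]}

```text
clock: 30.9
position: [0.5643, 0.2011, 0.064]
ee_rot: [0.65, 0.76, -0.0, 0.0]
ft_force: [0.2, -0.3, -0.3]
grip_width: 0.736
grasp_force: 44.7
```

Call:
carry_out:
  motion:
    - {"xyz":[0,0,0],"angular":[0,0,0]}
    - {"xyz":[0,0,0],"angular":[0,0,0]}
    - {"xyz":[0,0,0],"angular":[0,0,0]}
    - {"xyz":[0,0,0],"angular":[0,0,0]}
    - {"xyz":[0,0,-0.03],"angular":[0,0,0]}
    - {"xyz":[0,0,-0.07],"angular":[0,0,0]}
    - {"xyz":[0,0,-0.11],"angular":[0,0,0]}
    - {"xyz":[0,0,-0.15],"angular":[0,0,0]}
    - {"xyz":[0,0,-0.15],"angular":[0,0,0]}
    - {"xyz":[0,0,-0.15],"angular":[0,0,0]}
  hand: 1.0

```text
clock: 31.9
position: [0.5646, 0.2019, 0.2148]
ee_rot: [0.649, 0.76, 0.001, 0.0]
ft_force: [-0.2, 0.2, -0.6]
grip_width: 1.001
grasp_force: 0.0
```

```bash
python3 - <<'E'
from h import *
st(); c=snap('wrist','w15.png'); g=c['img'].astype(int); ok=((g[:,:,0]-g[:,:,2])<22).astype(int)
for z in(.07,.076,.082): print(z,annfit(c,(.5652,.1998),z,ok))
E
```

```text
31.9 [0.5646 0.2019 0.2148] [[-0.156, 0.988, 0.002], [0.988, 0.156, 0.001], [0.001, 0.002, -1.0]] w 1.001 gf 0.0 F [-0.2  0.2 -0.6] q [-0.75  0.29  0.41  1.58 -0.12  1.29 -0.17]
0.07 (np.float64(0.7673611111111112), np.float64(0.5642), np.float64(0.2008))
0.076 (np.float64(0.8090277777777778), np.float64(0.5642), np.float64(0.2048))
0.082 (np.float64(0.8298611111111112), np.float64(0.5632), np.float64(0.2068))
```

```bash
python3 - <<'E'
from h import *
for x,z in((-.005,.31),(.165,.31),(.165,.228)): go(C0+CX*x+[0,0,z],9)
E
```

```text
xyz [-0.0021, 0.0009, -0.0965] ang [-0.01, -0.0, -0.0]
xyz [0.1679, 0.001, -0.0965] ang [-0.01, -0.0, -0.0]
xyz [0.1679, 0.001, -0.0145] ang [-0.01, -0.0, -0.0]
```

Call:
carry_out:
  motion:
    - {"xyz":[-0.002,0,-0.05],"angular":[0,0,0]}
    - {"xyz":[-0.002,0,-0.0965],"angular":[0,0,0]}
    - {"xyz":[-0.002,0,-0.0965],"angular":[0,0,0]}
    - {"xyz":[-0.002,0,-0.0965],"angular":[0,0,0]}
    - {"xyz":[0.168,0,-0.0965],"angular":[0,0,0]}
    - {"xyz":[0.168,0,-0.0965],"angular":[0,0,0]}
    - {"xyz":[0.168,0,-0.0965],"angular":[0,0,0]}
    - {"xyz":[0.168,0,-0.0965],"angular":[0,0,0]}
    - {"xyz":[0.168,0,-0.0965],"angular":[0,0,0]}
    - {"xyz":[0.168,0,-0.0965],"angular":[0,0,0]}
    - {"xyz":[0.168,0,-0.0965],"angular":[0,0,0]}
  hand: 0.0

```text
clock: 33.05
position: [0.5386, 0.3656, 0.3098]
ee_rot: [0.65, 0.76, -0.001, 0.0]
ft_force: [-0.1, 0.1, 0.6]
grip_width: -0.002
grasp_force: 0.0
```

```bash
python3 - <<'E'
from h import *
st(); print(incase(get_obs()['position']).round(4)); go(C0+CX*.165+[0,0,.228],9)
a=snap('top','t16.png')['img'];b=snap('side','s16.png')['img']
cv2.imwrite('pics/16c.png',np.hstack([cv2.resize(a[130:260,120:420],(450,195),interpolation=cv2.INTER_CUBIC),np.zeros((195,1,3),np.uint8),cv2.resize(b[120:270,200:350],(340,195))])[:,:,::-1])
cv2.imwrite('pics/16d.png',np.hstack([cv2.resize(a[140:260,125:355],(500,261),interpolation=cv2.INTER_CUBIC),cv2.resize(b[115:245,230:360],(261,261),interpolation=cv2.INTER_CUBIC)])[:,:,::-1])
E
```

```text
33.05 [0.5386 0.3656 0.3098] [[-0.154, 0.988, -0.0], [0.988, 0.154, -0.001], [-0.001, -0.001, -1.0]] w -0.002 gf 0.0 F [-0.1  0.1  0.6] q [-0.91  0.37  0.35  1.27 -0.12  1.52 -0.43]
[0.163  0.0004 0.3098]
xyz [0.0022, 0.0004, 0.0818] ang [-0.03, 0.08, -0.15]
```

View pics/16d.png

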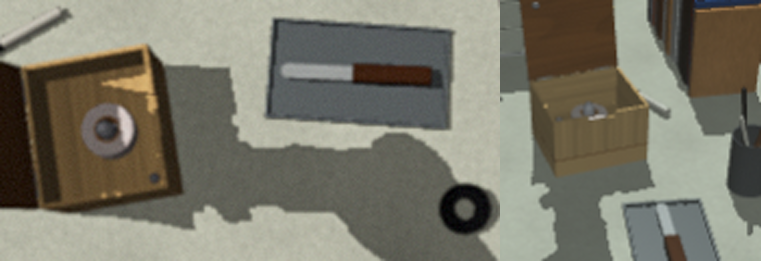

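Both rolls sit on the spindle (stack centred at (108,130) in the crop), the opener lies in the tray, and the cover is open. I now push the cover down from behind.

Call:
carry_out:
  motion:
    - {"xyz":[0,0,0.04],"angular":[0,0,0]}
    - {"xyz":[0,0,0.082],"angular":[0,0,0]}
    - {"xyz":[0,0,0.082],"angular":[0,0,0]}
    - {"xyz":[-0.03,0,0.081],"angular":[0,0,0]}
    - {"xyz":[-0.044,0,0.081],"angular":[0,0,0]}
    - {"xyz":[-0.058,0,0.079],"angular":[0,0,0]}
    - {"xyz":[-0.072,0,0.077],"angular":[0,0,0]}
    - {"xyz":[-0.083,0,0.078],"angular":[0,0,0]}
    - {"xyz":[-0.094,0,0.08],"angular":[0,0,0]}
    - {"xyz":[-0.106,0,0.083],"angular":[0,0,0]}
    - {"xyz":[-0.117,0,0.086],"angular":[0,0,0]}
    - {"xyz":[-0.117,0,0.086],"angular":[0,0,0]}

```text
clock: 34.35
position: [0.5564, 0.2495, 0.2237]
ee_rot: [0.651, 0.759, -0.001, 0.0]
ft_force: [0.2, 0.1, 0.1]
grip_width: 0.002
grasp_force: 0.0
```

```bash
python3 - <<'E'
from h import *
st(); p=get_obs()['position'];print(incase(p).round(4))
for x,z in((.027,.213),(.007,.2),(-.012,.183),(-.03,.164),(-.053,.138),(-.06,.118)): print(x,z,w2t((x-incase(p)[0])*CX+[0,0,z-p[2]]))
E
```

```text
34.35 [0.5564 0.2495 0.2237] [[-0.154, 0.988, -0.001], [0.988, 0.154, -0.002], [-0.002, -0.001, -1.0]] w 0.002 gf 0.0 F [0.2 0.1 0.1] q [-0.8   0.31  0.38  1.53 -0.12  1.32 -0.25]
[0.0455 0.0009 0.2237]
0.027 0.213 [-0.0185, 0.0001, 0.0107]
0.007 0.2 [-0.0384, 0.0001, 0.0237]
-0.012 0.183 [-0.0574, 0.0002, 0.0408]
-0.03 0.164 [-0.0754, 0.0002, 0.0598]
-0.053 0.138 [-0.0984, 0.0003, 0.0858]
-0.06 0.118 [-0.1053, 0.0004, 0.1058]
```

Call:
carry_out:
  motion:
    - {"xyz":[-0.01,0,0.005],"angular":[0,0,0]}
    - {"xyz":[-0.0185,0,0.0107],"angular":[0,0,0]}
    - {"xyz":[-0.0285,0,0.017],"angular":[0,0,0]}
    - {"xyz":[-0.0384,0,0.0237],"angular":[0,0,0]}
    - {"xyz":[-0.048,0,0.032],"angular":[0,0,0]}
    - {"xyz":[-0.0574,0,0.0408],"angular":[0,0,0]}
    - {"xyz":[-0.066,0,0.05],"angular":[0,0,0]}
    - {"xyz":[-0.0754,0,0.0598],"angular":[0,0,0]}
    - {"xyz":[-0.087,0,0.073],"angular":[0,0,0]}

```text
clock: 35.25
position: [0.5701, 0.1656, 0.1508]
ee_rot: [0.649, 0.761, 0.0, 0.0]
ft_force: [-0.3, 0.8, 1.6]
grip_width: 0.0
grasp_force: 0.7
```

```bash
python3 - <<'E'
from h import *
st(); p=get_obs()['position'];print(incase(p).round(4))
c=snap('side','s17.png'); g=c['img'].astype(int)
# hue along the line of the cover: colour at open-cover place vs before
u=w2pix(c,[C0+CX*.09+CY*y+[0,0,.2] for y in(-.06,.06)]).round().astype(int); print('open place',g[u[:,1],u[:,0]].tolist(), load('s16.png')['img'][u[:,1],u[:,0]].tolist())
for x,z in((-.058,.128),(-.06,.118),(-.06,.112)): print(x,z,w2t((x-incase(p)[0])*CX+[0,0,z-p[2]]))
E
```

```text
35.25 [0.5701 0.1656 0.1508] [[-0.157, 0.988, 0.001], [0.988, 0.157, 0.0], [0.0, 0.001, -1.0]] w 0.0 gf 0.7 F [-0.3  0.8  1.6] q [-0.69  0.33  0.41  1.67 -0.14  1.17 -0.09]
[-0.0395  0.0005  0.1508]
open place [[31, 32, 30], [104, 109, 100]] [[69, 50, 31], [78, 56, 35]]
-0.058 0.128 [-0.0185, 0.0001, 0.0229]
-0.06 0.118 [-0.0204, 0.0001, 0.0329]
-0.06 0.112 [-0.0204, 0.0001, 0.0389]
```

Cover follows. Press it down to the catch.

Call:
carry_out:
  motion:
    - {"xyz":[-0.01,0,0.012],"angular":[0,0,0]}
    - {"xyz":[-0.0185,0,0.0229],"angular":[0,0,0]}
    - {"xyz":[-0.02,0,0.028],"angular":[0,0,0]}
    - {"xyz":[-0.02,0,0.032],"angular":[0,0,0]}
    - {"xyz":[-0.02,0,0.0345],"angular":[0,0,0]}
    - {"xyz":[-0.02,0,0.0365],"angular":[0,0,0]}
    - {"xyz":[-0.02,0,0.0365],"angular":[0,0,0]}
    - {"xyz":[-0.02,0,0.0365],"angular":[0,0,0]}

```text
clock: 36.1
position: [0.5729, 0.146, 0.1159]
ee_rot: [0.65, 0.76, -0.0, 0.0]
ft_force: [-5.7, -2.3, 9.9]
grip_width: -0.001
grasp_force: 5.4
```

```bash
python3 - <<'E'
from h import *
st()
E
```

```text
36.1 [0.5729 0.146  0.1159] [[-0.156, 0.988, -0.0], [0.988, 0.156, -0.0], [-0.0, -0.0, -1.0]] w -0.001 gf 5.4 F [-5.7 -2.3  9.9] q [-0.66  0.36  0.41  1.71 -0.16  1.1  -0.05]
```

Call:
carry_out:
  motion:
    - {"xyz":[0,0,0.003],"angular":[0,0,0]}
    - {"xyz":[0,0,0.003],"angular":[0,0,0]}
    - {"xyz":[0,0,0.003],"angular":[0,0,0]}

```text
clock: 36.4
position: [0.5732, 0.1461, 0.1155]
ee_rot: [0.65, 0.76, 0.001, -0.0]
ft_force: [-16.4, -5.7, 34.2]
grip_width: 0.001
grasp_force: 17.0
```

Call:
carry_out:
  motion:
    - {"xyz":[0,0,-0.02],"angular":[0,0,0]}
    - {"xyz":[0,0,-0.07],"angular":[0,0,0]}
    - {"xyz":[0,0,-0.12],"angular":[0,0,0]}
    - {"xyz":[-0.05,-0.05,-0.17],"angular":[0,0,0]}
    - {"xyz":[-0.1,-0.15,-0.2],"angular":[0,0,0]}
    - {"xyz":[-0.1,-0.15,-0.2],"angular":[0,0,0]}
    - {"xyz":[-0.1,-0.15,-0.2],"angular":[0,0,0]}
    - {"xyz":[-0.1,-0.15,-0.2],"angular":[0,0,0]}
    - {"xyz":[-0.1,-0.15,-0.2],"angular":[0,0,0]}
    - {"xyz":[-0.1,-0.15,-0.2],"angular":[0,0,0]}

```text
clock: 37.4
position: [0.4406, 0.025, 0.3115]
ee_rot: [0.649, 0.761, -0.0, -0.0]
ft_force: [-1.1, 1.1, -0.7]
grip_width: 0.001
grasp_force: 0.0
```

```bash
python3 - <<'E'
from h import *
st(); c=snap('top','t18.png'); a=load('top0.png')['img'].astype(int); b=c['img'].astype(int); d=np.abs(a-b).max(2)>40
r=d[155:245,130:215]; print('case diff px',r.sum(), 'tray diff',d[148:200,247:335].sum(),'mug',d[115:160,355:392].sum(),'phone',d[270:315,300:370].sum(),'stapler',d[272:302,145:202].sum(),'calc',d[240:285,385:442].sum(),'cup',d[80:130,218:255].sum())
s=snap('side','s18.png'); d2=np.abs(load('side0.png')['img'].astype(int)-s['img'].astype(int)).max(2)>40; print('side case',d2[145:205,240:308].sum(),'side tray',d2[210:270,288:348].sum())
ys,xs=np.where(r); print(np.c_[xs+130,ys+155][:12].tolist())
ys,xs=np.where(d2[145:205,240:308]); print(np.c_[xs+240,ys+145][::6].tolist())
E
```

```text
37.4 [0.4406 0.025  0.3115] [[-0.157, 0.988, -0.0], [0.988, 0.157, -0.0], [-0.0, -0.0, -1.0]] w 0.001 gf 0.0 F [-1.1  1.1 -0.7] q [-0.67 -0.15  0.45  1.8   0.07  1.48 -0.06]
case diff px 3408 tray diff 235 mug 0 phone 77 stapler 955 calc 1058 cup 0
side case 0 side tray 113
[[201, 187], [197, 188], [198, 188], [199, 188], [200, 188], [201, 188], [202, 188], [196, 189], [197, 189], [198, 189], [199, 189], [200, 189]]
[]
```

```bash
python3 - <<'E'
from h import *
d=np.abs(load('side0.png')['img'].astype(int)-load('s18.png')['img'].astype(int)).max(2)>40
print('calc',d[312:365,222:278].sum(),'stapler',d[173:203,200:220].sum(),'phone',d[255:300,190:235].sum(),'cup',d[160:213,343:370].sum())
print(hand_in())
E
```

```text
calc 1782 stapler 0 phone 36 cup 0
the job is handed in; nothing more can be done
None
```

I finished the job and handed it in at 37 s of the 210 s allowed. Both white rolls are on the spindle (there were only two), the opener is flat in its tray, and the side view of the closed cover matches the start. The calculator's image area changed from the start; I took that to be the arm's shadow and didn't confirm it hadn't moved.

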